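# Load-test a belt tensioner and record the verdict

## Robot

A 7-joint arm with a two-finger parallel gripper is mounted at the origin on a cart in front of the work surface, level with it; the furniture and walls round the work are solid. World frame = base frame: x ahead of the robot, y to its left, z up, the work surface at z = 0. Lengths are in m, angles in rad, forces in N, time in s.
With the tool pointing down it reaches from about 0.425 to 0.925 m from the base axis. Payload 6.8 kg.
Tool frame: the origin (TCP) lies between the finger pads; the fingertips stand r.tip_reach ahead of it and the grasp point (between the pads) lies 11 mm behind it (r.tip_reach is the distance from the TCP to the fingertips, in m); z points along the fingers, y is the direction in which the jaws open and shut (so a half turn about z gives the same grasp; the last joint's range is limited). The gripper opens to 85 mm and grips with 20 to 120 N. Pads are 22 mm wide; open, the fingers measure 114 mm over their backs; the gripper's body (76 mm by 85 mm) begins 54 mm behind the grasp point. The pads swing forward as they close: fully open they stand 13 mm farther back than shut.
Start: joints at [1.112, 0.477, 0.022, 1.555, -0.011, 1.109, -0.083], TCP at [0.232, -0.634, 0.239] pointing down, gripper open.
Joint ranges: [-2.96, 2.96], [-0.34, 2.1], [-1.41, 1.46], [0.24, 2.44], [-1.37, 4.51], [0.17, 1.92], [-2.96, 2.96]. Speed limits (rad/s): [2.39, 2.39, 3.14, 3.14, 3.14, 3.14, 3.14].

## Interface

Orientations are given as a rotation vector (axis times angle).
In Python, from bench import r, eyes, spotter gives the robot as it stands.
- The arm moves only by the tool carry_out, never from a script. Its argument "series" is text: rows parted by semicolons, each of 5 numbers parted by spaces: the shift along the tool's x, y, z in cm, then the turn about the tool's z in rad, then the opening, from 0 (shut) to 1 (fully open). In form: x y z yaw gripper; .... A call has 1 to 8 rows; each row shifts and turns the commanded pose from where the row before left it, along the tool's axes as they then stand; what a row does not reach is not made up. A row lasts 1/8 s, in which the tool goes at most 62.5 mm and 10.7 degrees, less where a joint would pass 70% of its speed; a pose out of reach is approached as far as the arm can. A call with a gripper value outside its range is refused whole. The fingers move at their own pace and stop on an object; "grip_force" is the grip in N (left out, the last holds). Time passes only in rows, so rows that do not move let the fingers close. It gives the time, the measured TCP pose, the force and the opening at its end, in the units of the state.
- r.get_obs(): the state, without advancing time (a new reading comes with each control period).
- eyes.grab_frame(name): name is "scene" or "top" or "wrist"; returns a dict with "color" (384x512x3 uint8, blue, green, red), "intrinsics" (3x3 intrinsics, pixels), "R" (3x3) and "t" (3): a world point X has camera coordinates R X + t; the wrist camera has in their place "T_tool_cam" (4x4, takes a point from camera to tool coordinates, whose origin is the TCP and whose axes are the flange's). Camera axes: x right, y down, z forward; pixel columns grow to the right and rows downward; lengths in m; the calibration is good to about 2 mm. A picture is of the moment at which its call begins: read the wrist's pose just before it. There is no depth.
- r.hand_in(): hands the job in, once; it reports no verdict.
Trained networks look in a picture, given as the dict that the camera call returned (one of the last four; its "shot" number tells which), for a name from the list of things; names that differ only in an ending like _2 or _b are one class to them, and where a whole thing is asked for, a point or a joint stands for the part that bears it (a point fixed in the world has none). Each returns a list of dicts, best first, with "confidence" (0 to 1); they miss things now and then, are a little off and sometimes report something else, mostly with a low value. They report only what shows in the picture. A call takes as long as a camera call.
- spotter.search_frame(picture, query): "uv" ([column, row] in pixels, amid what is visible of it).
- spotter.trace(picture, query): "pixels" (384x512 bool, what is visible of it) and "uv" ([column, row] in pixels, amid what is visible of it).
- spotter.mark_of(picture, query): "uv" ([column, row] in pixels: a listed point, or the origin of a listed thing).
The state is a dict: "clock": time; "joints": joint angles; "qvel": joint speeds; "tau": joint torques, N m; "tcp_pos": TCP position; "orientation": TCP orientation; "contact_force": force on the tool from outside, world axes, zero at the start; "moment": the same for the moment, N m; "grip_width": finger opening in m.
Only numpy, scipy, OpenCV 4.12 (cv2) and the standard library are available. Lean on these libraries where they do the work, as an engineer would, in place of code of your own. Each camera call takes 0.05 s, during which the arm holds its last target.

## Task

Set the sprung tensioner unit flat on the test plate with its foot snug against the two far rail pads and the left end stop, and let go of it. Then press its roller straight down with a steady 12 N for about a second, so that its side pin drives the telltale down the scale, and let the arm come back up. Finally read the telltale: if it stopped above the long line push the small verdict tab to the left end of its track, if below to the right end; leave the other things alone and never press the roller with more than 20 N.

Things in the scene. Friction and masses are not known exactly. Their poses are not given: they have to be found in the camera images.
- fixture: Fixed aluminium test plate 190 (x) x 230 (y) x 12 mm: x -95 to +95, y -125 to +105. Origin on its underside; x points away from the robot, y to the robot's left (turned by up to 0.2 rad). Verdict track at x = -60. Upright scale post at x = 72 to 80, y = -118 to -48, up to z = 112.
- rail (a point): Midway between the two rail pads, on their faces toward the robot (fixture x = +52 mm), 7 mm above the plate. Pads 14 mm high, 30 mm long, at fixture y = -55 and +55.
- end_stop (a point): Middle of the end stop's face (fixture y = +80 mm, facing -y, x = 17 to 43), 14 mm high.
- seat (a point): Point on top of the plate (fixture 30, 0, 12 mm) where the origin of the unit lies when its foot is against both rail pads and the end stop, with the unit's axes parallel to the fixture's.
- unit: Loose steel tensioner unit, under 1 kg with arm. Origin: centre of the foot's underside. Foot 44 (x) x 160 (y) x 12 mm. Grip the tower, 32 (x) x 36 (y) mm at y = +30, top at z = 92, fingers closing along x. Spring can 26 mm across, 46 high at y = +63. The arm leaves the tower toward -y. Seated: tower left, roller right.
- tower_top (a point): Centre of the tower's top face, 92 mm above the foot's underside.
- tension_arm (a joint): Sprung arm, rad: 0 at rest (up), 0.65 fully down. Pivot at unit y = +4, z = 66 mm, roller axis 76 mm from it; at rest the arm rises 0.30 rad toward the roller. A spring drives it up, about 0.25 N more per mm; its preload differs from unit to unit, so the 12 N must be felt (some 20 to 42 mm down).
- roller_top (a point): Topmost point of the roller at rest (it moves with the arm): roller 26 mm across, 24 mm wide along unit x, axis along x, at unit y = -69; its top is 101 mm above the foot's underside at rest. A 6 mm side pin on the roller axis sticks out to unit x = +34.
- telltale (a joint): Drag pointer on the scale post, m down from zero (0 to 0.046); stays where the side pin has pushed it (friction 0.8 N). Unit seated, arm up: the pin is some 2 to 6 mm above it. Long line at 0.025: less is above the line, more below. Projects 16 mm from the post, 6 mm thick, at fixture y = -83 to -61.
- telltale_tip (a point): Tip of the telltale, beside the tick marks; level with point long_line when the telltale is exactly on the line.
- long_line (a point): The single long, thick line on the scale, 5 mm ticks above and below it.
- verdict (a joint): Verdict tab, m along its track from the middle: +0.025 at the left end (fixture +y), -0.025 at the right end. It slides with about 1.5 N of friction and stays where it is left.
- verdict_knob (a point): Middle of the tab's knob, 14 (x) x 12 (y) mm, rounded; 26 mm above the plate's top; the knob's top is 10 mm higher.
- v_block: Bystander: steel V-block 33 x 40 x 34 mm, leave alone.
- turned_a: Bystander: turned aluminium part, 46 mm across, 38 mm high, leave alone.
- turned_b: Bystander: flanged turned aluminium part, 46 mm across, 34 mm high, leave alone.

How it is judged:
On the way, in this order (a step that is already met when the one before it is completed fails the run):
1. the unit is seated on the plate against rail and end stop, and let go (x of unit in the frame of seat between -0.003 and 0.0025 m and y of unit in the frame of seat between -0.003 and 0.0025 m and z of unit in the frame of seat between -0.002 and 0.002 m and angle between the y axis of unit and the y axis of fixture, either way round below 0.03 rad and contact force between the fingers and unit below 0.3 N), for 0.2 s.
2. the roller is pressed with 12 N (10 to 14) for half a second (contact force between the fingers and tension_arm between 10 and 14 N and value of joint telltale above 0.008 m), for 0.5 s.
At the end, for the whole second after the job is handed in: Unit flat against rail pads and end stop (about 2.5 mm, 0.03 rad), arm back up, telltale more than 8 mm down, verdict tab within 8 mm of the left end if the telltale is above the long line, of the right end if below (either within 2 mm of the line) (x of unit in the frame of seat between -0.003 and 0.0025 m and y of unit in the frame of seat between -0.003 and 0.0025 m and z of unit in the frame of seat between -0.002 and 0.002 m and angle between the y axis of unit and the y axis of fixture, either way round below 0.03 rad and value of joint tension_arm below 0.05 rad and value of joint telltale above 0.008 m and ((value of joint telltale below 0.027 m and value of joint verdict above 0.017 m) or (value of joint telltale above 0.023 m and value of joint verdict below -0.017 m))); the robot touches nothing.
It fails at once if the roller arm is pressed with more than 20 N (contact force between the fingers and tension_arm above 20 N).
It fails at once if a bystander is shifted by more than 20 mm (distance of v_block from where it was at the start of the episode above 0.02 m).
It fails at once if a bystander is shifted by more than 20 mm (distance of turned_a from where it was at the start of the episode above 0.02 m).
It fails at once if a bystander is shifted by more than 20 mm (distance of turned_b from where it was at the start of the episode above 0.02 m).
It also fails if it takes over 72 s, if anything falls off the work surface, if the arm or the gripper's body presses on something with over 40 N, if the wrist force passes 120 N, or if a joint passes its speed limit or range.

## Working session

There is one attempt and no reset: what is moved stays moved. The work goes in short steps, Python scripts to look and compute and a tool call to move; the robot and the scene stay as the last step left them, time stands still between calls to the robot, and variables do not carry over. Pictures are saved under pics/ and viewed, and the job is handed in when it is done.

Besides the shell and the picture viewer there is one more tool, called after ">>>" as name(argument=value, ...) on one line, values as JSON. carry_out: Moves the arm, as the interface text tells. Its arguments: {"type":"object","properties":{"series":{"type":"string"},"grip_force":{"type":"number"}},"required":["series"]}

```bash
ls; mkdir -p pics; python3 - <<'E'
from bench import r, eyes, spotter
import cv2
o=r.get_obs()
for k,v in o.items(): print(k,v)
print(r.tip_reach)
for n in ["scene","top","wrist"]:
    f=eyes.grab_frame(n); cv2.imwrite(f"pics/a_{n}.png",f["color"])
    print(n,{k:v for k,v in f.items() if k!="color"})
E
```

```text
pics
clock 0.0
joints [ 1.11191488  0.47782374  0.02233813  1.55646111 -0.01149416  1.10928911
 -0.08311889]
qvel [-0.0005727   0.00049167  0.00014747 -0.00025722 -0.00073106 -0.00215436
  0.001594  ]
tau [ 3.31865604e-04 -5.96441960e+01  1.60829745e+00 -2.81195372e+01
  1.25467975e-02  9.21240920e-03 -1.95803676e-05]
tcp_pos [ 0.23173777 -0.633355    0.23830574]
orientation [-3.09162712e+00 -5.47882729e-01  7.27529666e-04]
contact_force [ 0.01528864 -0.71391834  0.66224316]
moment [ 0.04782637 -0.01465499 -0.00322801]
grip_width 0.08495019585851837
0.008
scene {'intrinsics': array([[412.16871827,   0.        , 253.46580036],
       [  0.        , 412.16871827, 193.95594253],
       [  0.        ,   0.        ,   1.        ]]), 'R': array([[-0.67033687, -0.74198786,  0.01012375],
       [-0.52245837,  0.46223046, -0.71650559],
       [ 0.52695894, -0.48558935, -0.69750789]]), 't': array([0.36610854, 0.36491014, 1.03924095]), 'shot': 1}
top {'intrinsics': array([[490.38061027,   0.        , 263.21296998],
       [  0.        , 490.38061027, 192.51540777],
       [  0.        ,   0.        ,   1.        ]]), 'R': array([[-0.00376526, -0.99999164, -0.00159646],
       [-0.99334852,  0.00392396, -0.11507964],
       [ 0.11508494,  0.00115254, -0.99335499]]), 't': array([-0.01345739,  0.5516595 ,  1.32975457]), 'shot': 2}
wrist {'intrinsics': array([[293.87986314,   0.        , 256.22916856],
       [  0.        , 293.87986314, 191.46536949],
       [  0.        ,   0.        ,   1.        ]]), 'T_tool_cam': array([[-7.94559162e-04, -9.54751026e-01, -2.97405190e-01,
         7.56368101e-02],
       [ 9.99999656e-01, -8.29330323e-04, -9.26316080e-06,
         2.96611142e-04],
       [-2.37803130e-04, -2.97405095e-01,  9.54751357e-01,
        -1.34076159e-01],
       [ 0.00000000e+00,  0.00000000e+00,  0.00000000e+00,
         1.00000000e+00]]), 'shot': 3}
```

View pics/a_scene.png

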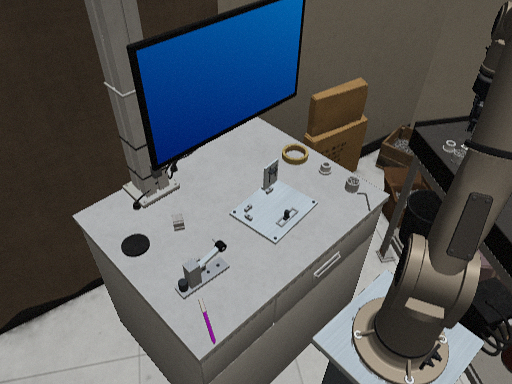

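View pics/a_top.png

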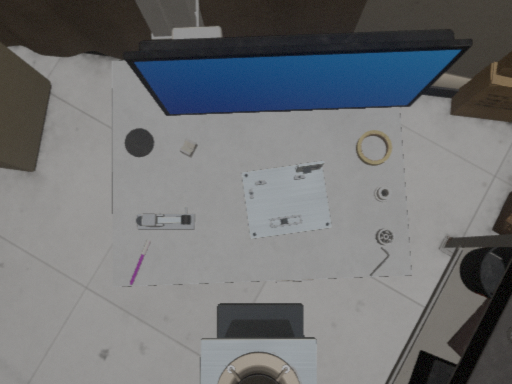

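View pics/a_wrist.png

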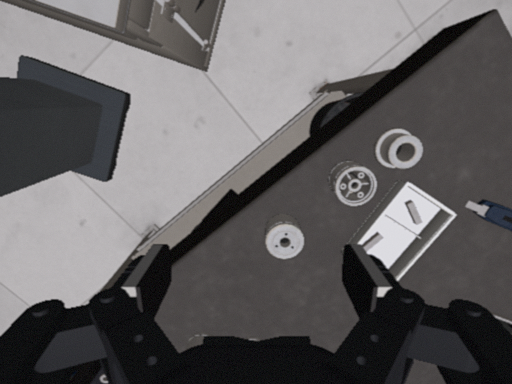

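The top view shows the unit at about (165,220) with tower and can to the left and roller to the right. The plate is at about (286,200) and is turned slightly.

```bash
cat > h.py <<'E'
from bench import r, eyes, spotter
import numpy as np, cv2
from scipy.spatial.transform import Rotation as Rn
def ray(f,uv,pose=None):
    K=f["intrinsics"]; d=np.linalg.inv(K)@np.array([uv[0],uv[1],1.])
    if "R" in f:
        R=f["R"];return -R.T@f["t"],R.T@d
    p,Rt=pose; T=f["T_tool_cam"]
    return Rt@T[:3,3]+p, Rt@T[:3,:3]@d
def atz(f,uv,z,pose=None):
    o,d=ray(f,uv,pose); return o+d*(z-o[2])/d[2]
def proj(f,X,pose=None):
    if "R" in f: c=f["R"]@X+f["t"]
    else:
        p,Rt=pose;T=f["T_tool_cam"]; c=T[:3,:3].T@(Rt.T@(np.asarray(X)-p)-T[:3,3])
    u=f["intrinsics"]@c; return u[:2]/u[2]
def pose():
    o=r.get_obs(); return o["tcp_pos"].copy() if hasattr(o["tcp_pos"],'copy') else np.array(o["tcp_pos"]), Rn.from_rotvec(o["orientation"]).as_matrix()
def tri(rays):
    A=np.zeros((3,3));b=np.zeros(3)
    for o,d in rays:
        d=d/np.linalg.norm(d);P=np.eye(3)-np.outer(d,d);A+=P;b+=P@o
    x=np.linalg.solve(A,b)
    return x,[np.linalg.norm((np.eye(3)-np.outer(d,d)/(d@d))@(x-o)) for o,d in rays]
E
python3 - <<'E'
from h import *
t=eyes.grab_frame("top"); s=eyes.grab_frame("scene")
Z={"unit":0,"tower_top":.092,"roller_top":.101,"fixture":0,"seat":.012,"rail":.019,"end_stop":.019,"verdict_knob":.038,"telltale_tip":.08,"long_line":.06,"v_block":0.,"turned_a":0,"turned_b":0}
for n,z in Z.items():
    a=spotter.mark_of(t,n); b=spotter.mark_of(s,n)
    ra=[(np.round(x["uv"],1),round(x["confidence"],2),np.round(atz(t,x["uv"],z),4)) for x in a[:2]]
    rb=[(np.round(x["uv"],1),round(x["confidence"],2),np.round(atz(s,x["uv"],z),4)) for x in b[:2]]
    print(n,"\n T",ra,"\n S",rb)
    if a and b:
        x,e=tri([ray(t,a[0]["uv"]),ray(s,b[0]["uv"])]);print("  tri",np.round(x,4),np.round(e,4))
c=t["color"][150:250,125:335]; cv2.imwrite("pics/b_top.png",cv2.resize(c,None,fx=3.8,fy=3.8,interpolation=2))
c=s["color"][150:310,165:325]; cv2.imwrite("pics/b_scene.png",cv2.resize(c,None,fx=3.7,fy=3.7,interpolation=2))
E
```

```text
unit 
 T [(array([166.8, 220.4]), 0.63, array([0.4771, 0.257 , 0.    ]))] 
 S [(array([198.9, 281.3]), 0.82, array([0.4717, 0.2733, 0.    ]))]
  tri [ 0.481   0.2639 -0.0207] [0.0038 0.0038]
tower_top 
 T [(array([150.1, 217.6]), 0.58, array([0.4792, 0.283 , 0.092 ]))] 
 S [(array([190.5, 265.7]), 0.98, array([0.4706, 0.2922, 0.092 ]))]
  tri [0.4803 0.2867 0.0769] [0.0002 0.0002]
roller_top 
 T [(array([182.7, 216.8]), 0.78, array([0.4804, 0.1955, 0.101 ]))] 
 S []
fixture 
 T [(array([279.5, 200.8]), 0.59, array([ 0.5315, -0.0617,  0.    ]))] 
 S [(array([271.1, 209.8]), 0.92, array([ 0.5369, -0.0698, -0.    ]))]
  tri [ 0.5299 -0.0617  0.0113] [0.0006 0.0006]
seat 
 T [(array([283.9, 187.7]), 0.84, array([ 0.5673, -0.074 ,  0.012 ])), (array([188. , 151.1]), 0.43, array([0.6734, 0.198 , 0.012 ]))] 
 S [(array([265.1, 204.9]), 0.89, array([ 0.5581, -0.0622,  0.012 ])), (array([274.1, 166.8]), 0.15, array([ 0.6769, -0.2187,  0.012 ]))]
  tri [ 0.5698 -0.0744 -0.0054] [0.0004 0.0004]
rail 
 T [(array([280.3, 183. ]), 0.79, array([ 0.5798, -0.0637,  0.019 ]))] 
 S [(array([260.2, 198.
[... 1067 characters left out ...]
0.1906 0.0048] [0.0018 0.0018]
turned_a 
 T [(array([380.8, 234.7]), 0.79, array([ 0.4345, -0.3459,  0.    ])), (array([381. , 195.9]), 0.62, array([ 0.5443, -0.3499,  0.    ]))] 
 S [(array([348.2, 185.8]), 0.78, array([ 0.4414, -0.3523,  0.    ])), (array([325. , 170.8]), 0.69, array([ 0.548 , -0.3523,  0.    ]))]
  tri [ 0.4349 -0.3429  0.0103] [0.0009 0.0009]
turned_b 
 T [(array([380.8, 234.7]), 0.79, array([ 0.4345, -0.3459,  0.    ])), (array([381. , 195.9]), 0.62, array([ 0.5443, -0.3499,  0.    ]))] 
 S [(array([348.2, 185.8]), 0.78, array([ 0.4414, -0.3523,  0.    ])), (array([325. , 170.8]), 0.69, array([ 0.548 , -0.3523,  0.    ]))]
  tri [ 0.4349 -0.3429  0.0103] [0.0009 0.0009]
```

View pics/b_top.png

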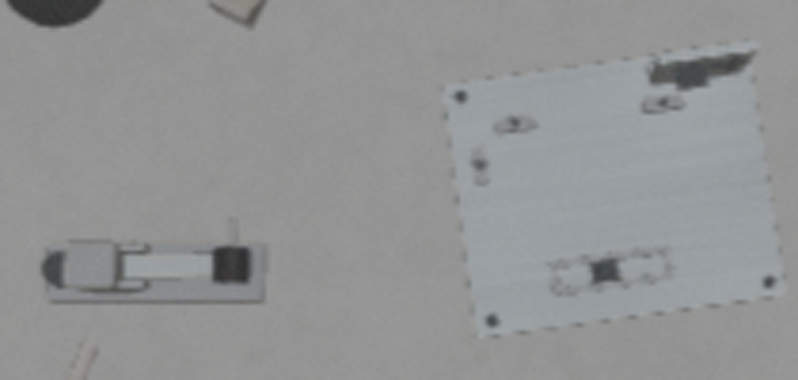

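View pics/b_scene.png

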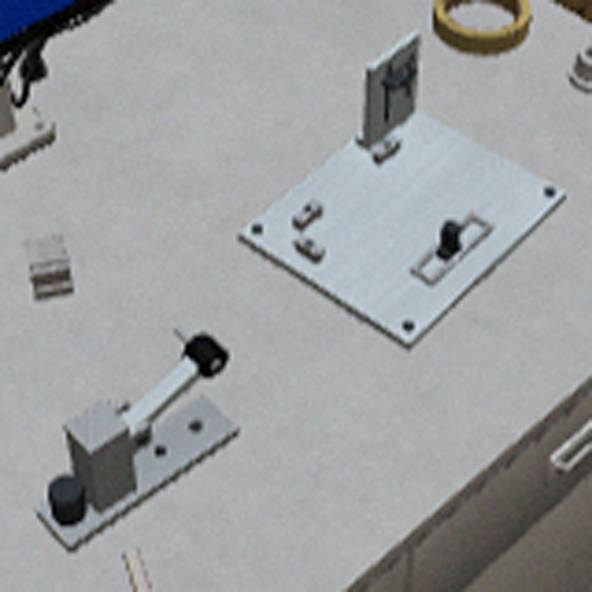

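>>> carry_out(series="0 0 0 -0.174 1; 0 0 0 -0.174 1; 0 0 0 -0.174 1; 0 0 0 -0.174 1; 0 0 0 -0.174 1; 0 0 0 -0.174 1; 0 0 0 -0.176 1; 0 0 0 0 1")

```text
clock: 2.55
tcp_pos: [0.2318, -0.634, 0.2393]
orientation: [2.223, 2.219, 0.0]
contact_force: [0.5, -0.5, 0.5]
grip_width: 0.0855
```

>>> carry_out(series="4.8 2.6 -0.5 0 1; 4.8 2.6 -0.5 0 1; 4.8 2.6 -0.5 0 1; 4.8 2.6 -0.5 0 1; 4.8 2.6 0 0 1; 4.8 2.6 0 0 1; 4.8 2.6 0 0 1; 4.8 2.6 0 0 1")

```text
clock: 3.55
tcp_pos: [0.4407, -0.2484, 0.2597]
orientation: [2.226, 2.216, 0.0]
contact_force: [0.4, 0.2, 0.1]
grip_width: 0.0854
```

>>> carry_out(series="4.8 2.5 0 0 1; 4.8 2.5 0 0 1; 4.8 2.5 0 0 1; 4.6 2.5 0 0 1; 0 0 0 0 1; 0 0 0 0 1")

```text
clock: 4.3
tcp_pos: [0.5397, -0.0605, 0.2591]
orientation: [-2.224, -2.219, 0.001]
contact_force: [-1.0, -0.9, 0.4]
grip_width: 0.0854
```

```bash
python3 - <<'E'
from h import *
P=pose(); print(P[0], r.get_obs()["joints"],r.get_obs()["qvel"])
w=eyes.grab_frame("wrist"); cv2.imwrite("pics/c_w.png",cv2.resize(w["color"],None,fx=1.5,fy=1.5,interpolation=2))
np.savez("c.npz",p=P[0],R=P[1],img=w["color"])
Z={"fixture":0,"seat":.012,"rail":.019,"end_stop":.019,"verdict_knob":.038,"telltale_tip":.09,"long_line":.06}
for n,z in Z.items():
    a=spotter.mark_of(w,n)
    print(n,[(np.round(x["uv"],1),round(x["confidence"],2),np.round(atz(w,x["uv"],z,P),4)) for x in a[:2]])
E
```

```text
[ 0.53970947 -0.06050511  0.25911895] [ 0.47020244  0.29422438 -0.5720404   1.81839303  0.17940669  1.0811095
 -0.16965676] [ 0.02447895 -0.00671011  0.01555916  0.00809987  0.00158727 -0.00193978
  0.00997127]
fixture [(array([251.4, 167.5]), 0.78, array([ 0.5327, -0.0734,  0.    ]))]
seat [(array([272.5, 164.4]), 0.95, array([ 0.5608, -0.0666,  0.012 ]))]
rail [(array([289.8, 162.8]), 0.89, array([ 0.5828, -0.063 ,  0.019 ]))]
end_stop [(array([267.3, 101.2]), 0.82, array([0.5531, 0.0133, 0.019 ]))]
verdict_knob [(array([201., 172.]), 0.6, array([ 0.4708, -0.0703,  0.038 ])), (array([268.3, 101.2]), 0.35, array([0.5536, 0.0134, 0.038 ]))]
telltale_tip [(array([322.9, 250.4]), 0.68, array([ 0.616, -0.151,  0.09 ]))]
long_line [(array([320.5, 252.1]), 0.89, array([ 0.6206, -0.1699,  0.06  ]))]
```

View pics/c_w.png

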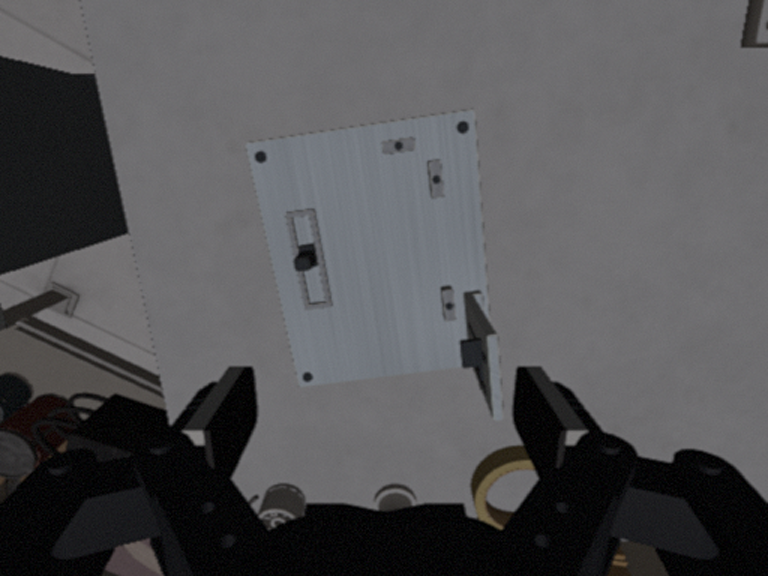

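```bash
cat > fitfix.py <<'E'
from h import *
from scipy.optimize import least_squares
def fit(f,P,obs,x0,free_z=False):
    # obs: list of (local xyz m, uv)
    def X(q,l): 
        c,s=np.cos(q[2]),np.sin(q[2]); return np.array([q[0]+c*l[0]-s*l[1],q[1]+s*l[0]+c*l[1],l[2]+(q[3] if len(q)>3 else 0)])
    fun=lambda q: np.concatenate([proj(f,X(q,np.array(l)),P)-uv for l,uv in obs])
    s=least_squares(fun,x0,loss="soft_l1",f_scale=1.0); return s.x,fun(s.x).reshape(-1,2),X
E
python3 - <<'E'
from fitfix import *
d=np.load("c.npz"); P=(d["p"],d["R"]); w={"intrinsics":np.array([[293.87986314,0,256.22916856],[0,293.87986314,191.46536949],[0,0,1]]),
"T_tool_cam":np.array([[-7.94559162e-04,-9.54751026e-01,-2.97405190e-01,7.56368101e-02],[9.99999656e-01,-8.29330323e-04,-9.26316080e-06,2.96611142e-04],[-2.37803130e-04,-2.97405095e-01,9.54751357e-01,-1.34076159e-01],[0,0,0,1]])}
img=d["img"]; g=cv2.cvtColor(img,cv2.COLOR_BGR2GRAY)
c0=np.array([[247,143],[474,110],[297,386]],np.float32)/1.5
print(c0.tolist())
obs=[((-.095,.105,.012),c0[0]),((.095,.105,.012),c0[1]),((-.095,-.125,.012),c0[2]),
((.052,0,.019),np.array([289.8,162.8])),((.030,.08,.019),np.array([267.3,101.2])),((.03,0,.012),np.array([272.5,164.4]))]
q,e,X=fit(w,P,obs,[.54,-.06,.14]); print(np.round(q,4)); print(np.round(e,1))
q4,e4,_=fit(w,P,obs,[.54,-.06,.14,0]); print(np.round(q4,4)); print(np.round(e4,1))
for nm,l in dict(seat=(.03,0,.012),knob=(-.06,0,.038),rail=(.052,0,.019),stop=(.03,.08,.019)).items(): print(nm,np.round(X(q,np.array(l)),4))
S=3; big=cv2.resize(img[60:270,140:350],None,fx=S,fy=S,interpolation=cv2.INTER_CUBIC)
def dr(pts,col,cl=True):
    p=np.array([(proj(w,X(q,np.array(l)),P)-[140,60]+.5)*S-.5 for l in pts]); cv2.polylines(big,[np.round(p*8).astype(int)],cl,col,1,cv2.LINE_AA,3)
dr([(-.095,.105,.012),(.095,.105,.012),(.095,-.125,.012),(-.095,-.125,.012)],(0,0,255))
for y in(.055,-.055): dr([(.052,y-.015,.026),(.052,y+.015,.026)],(0,255,0))
dr([(.017,.08,.026),(.043,.08,.026)],(0,255,0))
dr([(.072,-.118,.112),(.08,-.118,.112),(.08,-.048,.112),(.072,-.048,.112)],(255,255,0))
cv2.imwrite("pics/c_fit.png",big)
E
```

```text
[[164.6666717529297, 95.33333587646484], [316.0, 73.33333587646484], [198.0, 257.3333435058594]]
[ 0.5325 -0.0702  0.1262]
[[-1.9 -1.1]
 [ 1.  -0.5]
 [-0.1  1.1]
 [ 0.6  0.6]
 [-1.1  0.4]
 [ 0.7 -0. ]]
[ 0.5326 -0.0706  0.1256 -0.0048]
[[-0.6 -0.7]
 [ 0.3  0.3]
 [ 0.5 -0.3]
 [ 0.2  0.2]
 [-1.2  0.8]
 [ 0.5 -0.4]]
seat [ 0.5623 -0.0664  0.012 ]
knob [ 0.473  -0.0777  0.038 ]
rail [ 0.5841 -0.0636  0.019 ]
stop [0.5522 0.013  0.019 ]
```

View pics/c_fit.png

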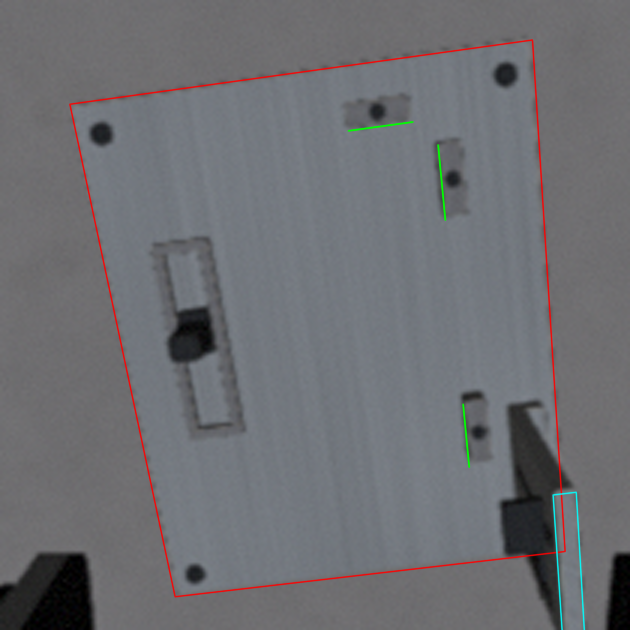

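Plate fit: seat at about (0.562, -0.066) and yaw about 0.126 rad. Next I look at the unit.

>>> carry_out(series="5 -1 0 0 1; 5 -1 0 0 1; 5 -1 0 0 1; 5 -1 0 0 1; 5 -1 0 0 1; 5 -1 0 0 1; 0 0 0 0 1; 0 0 0 0 1")

```text
clock: 5.7
tcp_pos: [0.4802, 0.2393, 0.2591]
orientation: [2.222, 2.221, -0.001]
contact_force: [-0.5, -0.3, -0.6]
grip_width: 0.0853
```

```bash
python3 - <<'E'
from h import *
P=pose(); print(P[0], r.get_obs()["joints"])
w=eyes.grab_frame("wrist"); cv2.imwrite("pics/d_w.png",cv2.resize(w["color"],None,fx=1.5,fy=1.5,interpolation=2))
np.savez("d.npz",p=P[0],R=P[1],img=w["color"],K=w["intrinsics"],T=w["T_tool_cam"])
Z={"unit":0,"tower_top":.092,"roller_top":.101}
for n,z in Z.items():
    a=spotter.mark_of(w,n)
    print(n,[(np.round(x["uv"],1),round(x["confidence"],2),np.round(atz(w,x["uv"],z,P),4)) for x in a[:2]])
E
```

```text
[0.48021709 0.23932462 0.25914901] [ 0.01435552  0.30998003 -0.7180361   1.82588358  0.22889092  1.09045752
 -0.78737449]
unit [(array([251.4, 144.4]), 0.97, array([0.4736, 0.2579, 0.    ])), (array([399.8, 189.6]), 0.42, array([0.6808, 0.1945, 0.    ]))]
tower_top []
roller_top [(array([249.1, 218.7]), 0.73, array([0.4723, 0.1931, 0.101 ]))]
```

View pics/d_w.png

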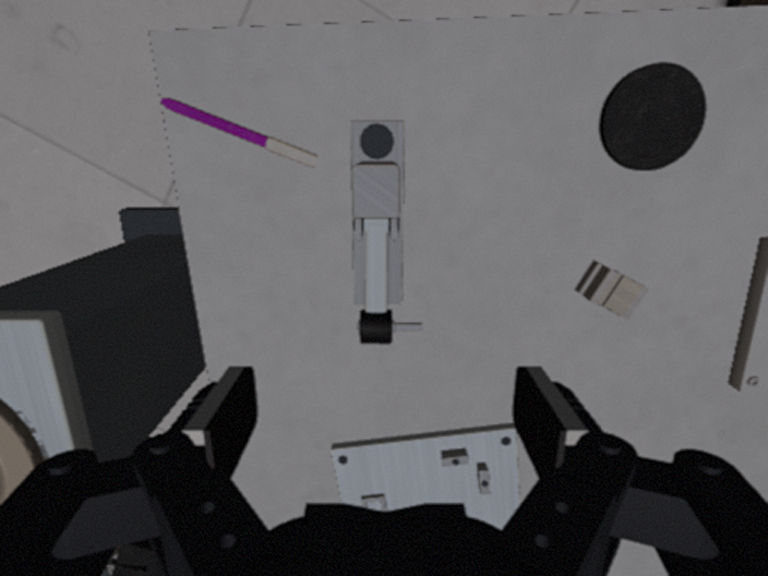

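```bash
python3 - <<'E'
from fitfix import *
d=np.load("d.npz"); P=(d["p"],d["R"]); w={"intrinsics":d["K"],"T_tool_cam":d["T"]}; img=d["img"]
a=lambda u,v:np.array([u,v])/1.5-.17
obs=[((-.022,.08,.012),a(351,121)),((.022,.08,.012),a(404.5,120.5)),((.022,-.08,.012),a(402,304)),((-.022,-.08,.012),a(354,304)),
((-.016,.012,.092),a(352.5,219)),((.016,.012,.092),a(400,219))]
q,e,X=fit(w,P,obs,[.477,.257,0.]); print(np.round(q,4)); print(np.round(e,1))
for nm,l in dict(tower=(0,.03,.092),roller=(0,-.069,.101)).items(): print(nm,np.round(X(q,np.array(l)),4))
S=5; o=[215,70]; big=cv2.resize(img[70:230,215:300],None,fx=S,fy=S,interpolation=cv2.INTER_CUBIC)[:600]
def dr(pts,col,cl=True):
    p=np.array([(proj(w,X(q,np.array(l)),P)-o+.5)*S-.5 for l in pts]); cv2.polylines(big,[np.round(p*8).astype(int)],cl,col,1,cv2.LINE_AA,3)
R=lambda x0,x1,y0,y1,z:[(x0,y0,z),(x1,y0,z),(x1,y1,z),(x0,y1,z)]
dr(R(-.022,.022,-.08,.08,.012),(0,0,255)); dr(R(-.016,.016,.012,.048,.092),(0,255,0)); 
dr([(.013*np.cos(t),.063+.013*np.sin(t),.046) for t in np.linspace(0,6.28,30)],(255,255,0))
dr([(.0,-.069,.088),(.034,-.069,.088)],(0,255,255))
cv2.imwrite("pics/d_fit.png",big)
E
```

```text
[ 0.4742  0.258  -0.004 ]
[[-0.3 -0.8]
 [ 0.3 -0.3]
 [ 0.   1.4]
 [ 0.1  1.3]
 [ 0.2 -0.2]
 [-0.2 -0.1]]
tower [0.4744 0.288  0.092 ]
roller [0.474 0.189 0.101]
```

View pics/d_fit.png

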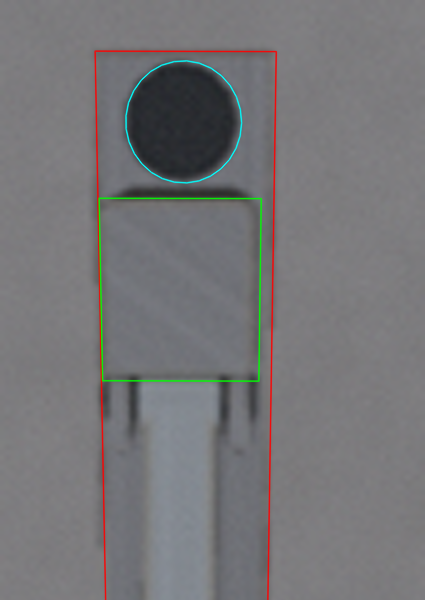

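>>> carry_out(series="4.9 -0.6 0 0 1; 0 0 5 0 1; 0 0 5 0 1; 0 0 5 0 1; 0 0 3 0 1; 0 0 2 0 1; 0 0 0.9 0 1; 0 0 0 0 1")

```text
clock: 6.9
tcp_pos: [0.4743, 0.2891, 0.0506]
orientation: [2.222, 2.221, 0.0]
contact_force: [-0.0, -0.6, 0.2]
grip_width: 0.0857
```

>>> carry_out(series="0 0 0 0 0; 0 0 0 0 0; 0 0 0 0 0; 0 0 0 0 0; 0 0 0 0 0; 0 0 0 0 0", grip_force=60)

```text
clock: 7.65
tcp_pos: [0.4741, 0.2893, 0.051]
orientation: [2.221, 2.221, 0.001]
contact_force: [-1.0, -1.4, 5.7]
grip_width: 0.0311
```

>>> carry_out(series="0 0 -1 0 0; 0 0 -3 0 0; 0 0 -4.5 0 0; 0 0 -4.5 0 0; -4 1 0 0 0; -5 1.2 0 0 0; -5 1.2 0 0 0; -5 1.2 0 0 0")

```text
clock: 8.65
tcp_pos: [0.5191, 0.0972, 0.1797]
orientation: [-2.22, -2.221, 0.002]
contact_force: [0.8, 0.2, -8.3]
grip_width: 0.0314
```

>>> carry_out(series="-5 1.2 0 0 0; -5 1.2 0 0 0; -3 0.8 0 0 0; -1 0.2 0 0 0; 0 0 0 -0.063 0; 0 0 0 -0.063 0; 0 0 0 0 0; 0 0 0 0 0")

```text
clock: 9.65
tcp_pos: [0.5534, -0.0403, 0.18]
orientation: [-2.077, -2.356, 0.001]
contact_force: [0.6, 0.3, -8.1]
grip_width: 0.0315
```

```bash
python3 - <<'E'
from h import *
P=pose(); print(P[0], Rn.from_matrix(P[1]).as_rotvec(), r.get_obs()["contact_force"],r.get_obs()["grip_width"])
w=eyes.grab_frame("wrist"); cv2.imwrite("pics/e_w.png",cv2.resize(w["color"],None,fx=1.5,fy=1.5,interpolation=2))
np.savez("e.npz",p=P[0],R=P[1],img=w["color"],K=w["intrinsics"],T=w["T_tool_cam"])
s=eyes.grab_frame("scene"); cv2.imwrite("pics/e_s.png",cv2.resize(s["color"][110:260,180:340],None,fx=4,fy=4,interpolation=2))
E
```

```text
[ 0.55342596 -0.04028227  0.18002299] [-2.07692551e+00 -2.35578688e+00  6.11844564e-04] [ 0.5922603   0.25426113 -8.08255331] 0.0314784541625338
```

View pics/e_w.png

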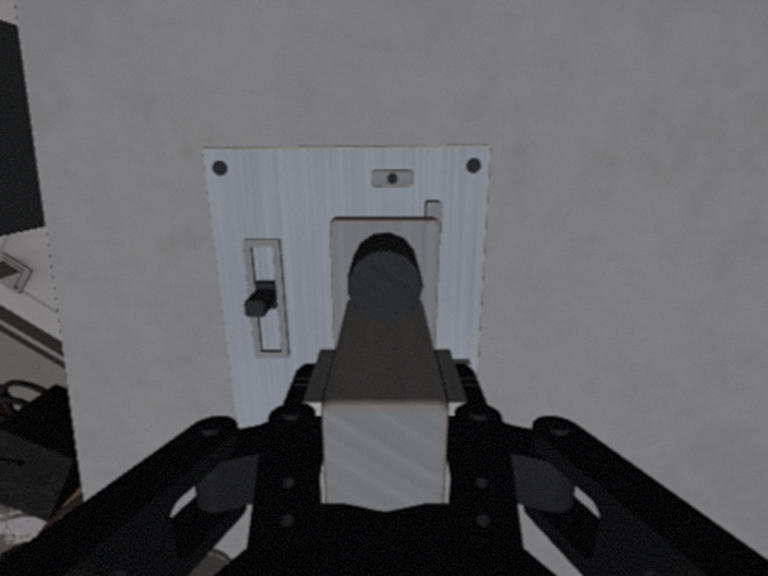

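View pics/e_s.png

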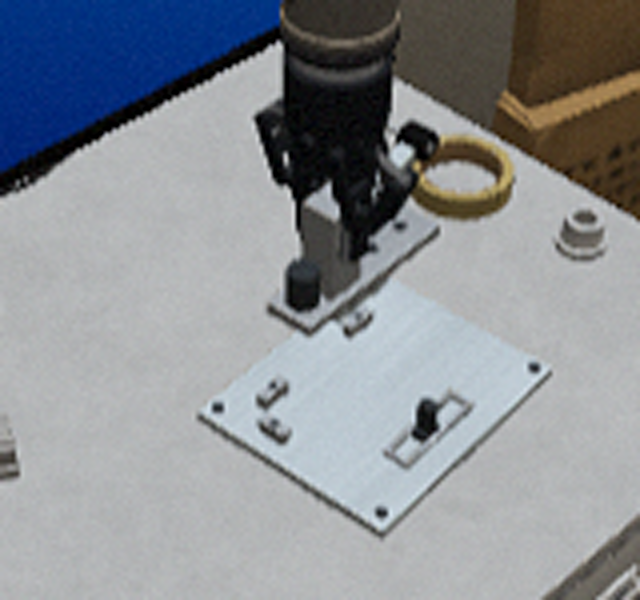

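```bash
cat > edge.py <<'E'
from fitfix import *
from scipy.ndimage import map_coordinates
def X(q,l):
    c,s=np.cos(q[2]),np.sin(q[2]); return np.array([q[0]+c*l[0]-s*l[1],q[1]+s*l[0]+c*l[1],l[2]+(q[3] if len(q)>3 else 0)])
def refine(f,P,img,segs,q0,rad=5,it=4):
    g=cv2.GaussianBlur(cv2.cvtColor(img,cv2.COLOR_BGR2GRAY).astype(float),(0,0),.8)
    q=np.array(q0,float)
    for k in range(it):
        pts=[]
        for A,B in segs:
            A,B=np.array(A),np.array(B)
            for t in np.linspace(.04,.96,25):
                l=A+t*(B-A); u=proj(f,X(q,l),P); u2=proj(f,X(q,l+(B-A)*.01),P)
                d=(u2-u)/np.linalg.norm(u2-u); n=np.array([-d[1],d[0]])
                o=np.arange(-rad,rad+.01,.25); s=u[None]+o[:,None]*n
                v=map_coordinates(g,[s[:,1],s[:,0]],order=1,mode='nearest'); gr=np.abs(np.gradient(v)); i=gr[1:-1].argmax()+1
                if gr[i]<1.0: continue
                pts.append((l,n,u+o[i]*n))
        fun=lambda q:np.array([n@(proj(f,X(q,l),P)-m) for l,n,m in pts])
        q=least_squares(fun,q,loss="soft_l1",f_scale=.5).x
    e=fun(q); return q,np.sqrt(np.median(e**2)),len(pts)
E
python3 - <<'E'
from edge import *
for nm in "ce":
    d=np.load(nm+".npz"); P=(d["p"],d["R"])
    e=np.load("e.npz"); w={"intrinsics":e["K"],"T_tool_cam":e["T"]}
    L=(-.095,-.125,.012);TL=(-.095,.105,.012);TR=(.095,.105,.012);RB=(.095,-.03,.012)
    segs=[(TL,TR),(L if nm=="c" else (-.095,-.07,.012),TL),(TR,RB)]
    if nm=="c": segs.append((L,(.05,-.125,.012)))
    for q0 in ([.5325,-.0702,.13],[.5325,-.0702,.13,0]):
        q,m,n=refine(w,P,d["img"],segs,q0); print(nm,np.round(q,4),m,n,"seat",np.round(X(q,np.array((.03,0,.012))),4))
E
```

```text
c [ 0.5324 -0.0704  0.1378] 0.630002549798247 74 seat [ 0.5621 -0.0663  0.012 ]
c [ 0.5318 -0.0704  0.1341 -0.0056] 0.26862714968563356 71 seat [ 0.5615 -0.0664  0.0064]
e [ 0.5317 -0.0707  0.1366] 1.012489047188311 63 seat [ 0.5614 -0.0666  0.012 ]
e [ 0.5316 -0.0706  0.1352 -0.0046] 0.27281813708118496 61 seat [ 0.5613 -0.0666  0.0074]
```

>>> carry_out(series="0 0 3 -0.01 0; 0 0 4 0 0; 0 0 2.5 0 0; 0 0 1 0 0; 0 0 0.5 0 0; 0 0 0 0 0; 0 0 0 0 0")

```text
clock: 10.62
tcp_pos: [0.5548, -0.0409, 0.0713]
orientation: [2.065, 2.366, 0.002]
contact_force: [-0.0, -0.3, -8.5]
grip_width: 0.0311
```

>>> carry_out(series="0 0 0.3 0 0; 0 0 0.3 0 0; 0 0 0.1 0 0; 0 0 0 0 0")

```text
clock: 11.12
tcp_pos: [0.5541, -0.0408, 0.0636]
orientation: [2.065, 2.367, -0.0]
contact_force: [-1.5, 0.4, -4.2]
grip_width: 0.0314
```

>>> carry_out(series="0.2 0 0.05 0 0; 0.2 0 0 0 0; 0 0 0 0 0; 0 0 0 0 0")

```text
clock: 11.62
tcp_pos: [0.5539, -0.0372, 0.0631]
orientation: [2.065, 2.367, 0.001]
contact_force: [1.1, -2.2, -2.6]
grip_width: 0.0314
```

>>> carry_out(series="0.2 0 0 0 0; 0 0 0 0 0; 0 0 0 0 0")

```text
clock: 12.0
tcp_pos: [0.5536, -0.0356, 0.063]
orientation: [2.065, 2.366, 0.0]
contact_force: [1.5, -5.0, -2.3]
grip_width: 0.0316
```

>>> carry_out(series="0.15 0 0 0 0; 0 0 0 0 0; 0 0 0 0 0")

```text
clock: 12.38
tcp_pos: [0.5537, -0.0356, 0.0631]
orientation: [2.066, 2.364, -0.002]
contact_force: [1.3, -8.0, -1.6]
grip_width: 0.0313
```

>>> carry_out(series="0 0.25 0 0 0; 0 0.15 0 0 0; 0 0 0 0 0; 0 0 0 0 0")

```text
clock: 12.88
tcp_pos: [0.5541, -0.0355, 0.0631]
orientation: [-2.066, -2.365, 0.012]
contact_force: [-9.5, -8.9, 13.7]
grip_width: 0.0311
```

```bash
python3 - <<'E'
from h import *
P=pose(); print(P[0], Rn.from_matrix(P[1]).as_rotvec(), r.get_obs()["contact_force"],r.get_obs()["moment"])
w=eyes.grab_frame("wrist"); cv2.imwrite("pics/f_w.png",cv2.resize(w["color"],None,fx=1.5,fy=1.5,interpolation=2))
np.savez("f.npz",p=P[0],R=P[1],img=w["color"],K=w["intrinsics"],T=w["T_tool_cam"])
s=eyes.grab_frame("scene"); cv2.imwrite("pics/f_s.png",cv2.resize(s["color"][130:230,220:330],None,fx=6,fy=6,interpolation=2))
s=eyes.grab_frame("top"); cv2.imwrite("pics/f_t.png",cv2.resize(s["color"][150:250,235:345],None,fx=6,fy=6,interpolation=2))
E
```

```text
[ 0.55407791 -0.03551456  0.06312222] [-2.06617063 -2.36450716  0.01155878] [-9.48892112 -8.87565246 13.69388419] [-2.12000777  2.00992003  0.1118462 ]
```

View pics/f_w.png

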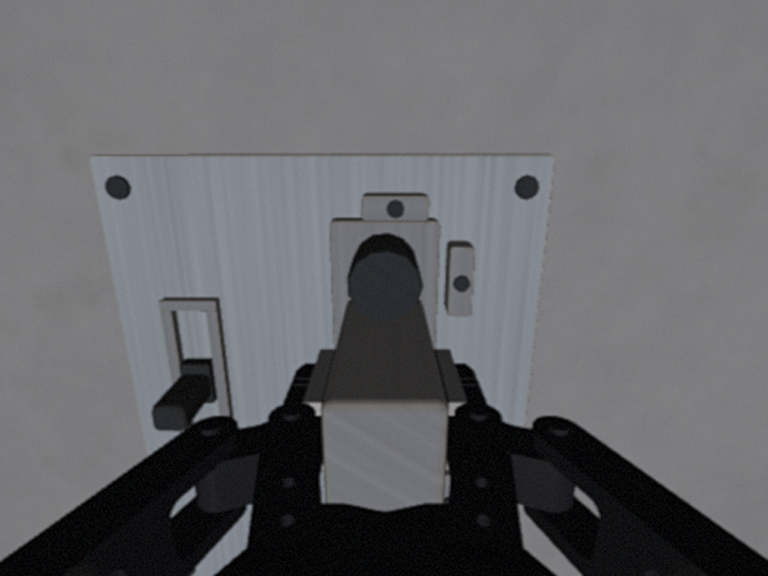

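View pics/f_s.png

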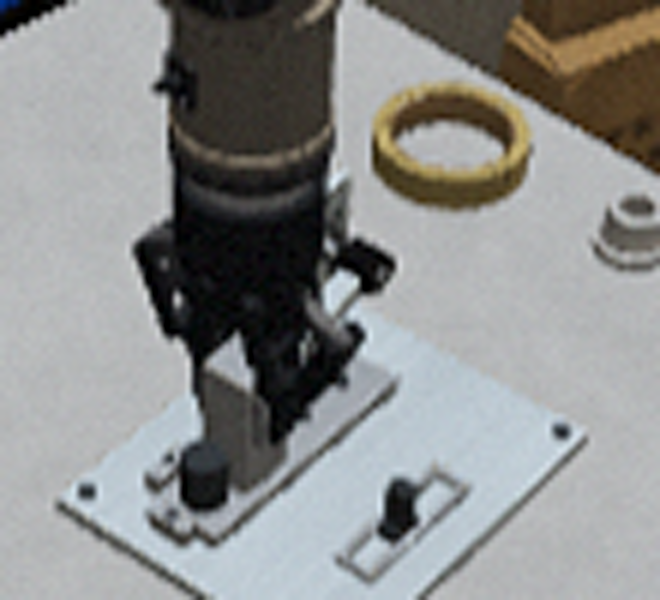

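View pics/f_t.png

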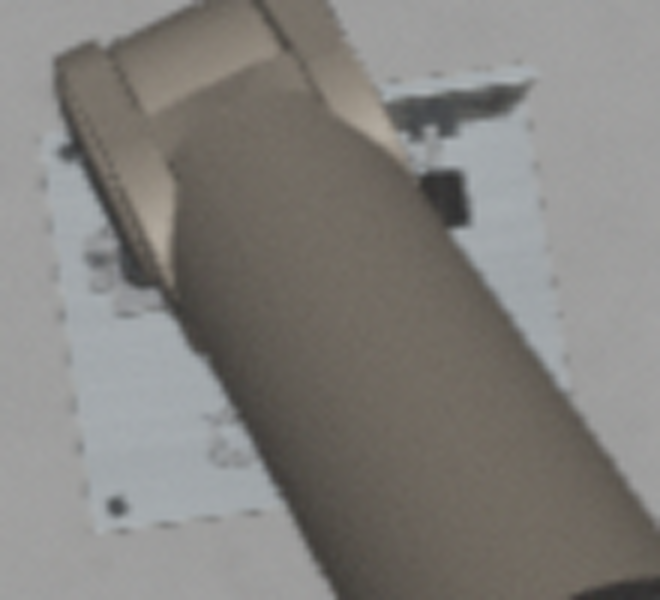

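>>> carry_out(series="-0.05 0 -0.05 0 0; 0 0 -0.05 0 0; 0 0 0 0 0; 0 0 0 0 0")

```text
clock: 13.52
tcp_pos: [0.554, -0.0355, 0.0632]
orientation: [-2.065, -2.364, 0.01]
contact_force: [-5.2, -7.7, 2.6]
grip_width: 0.0312
```

>>> carry_out(series="-0.05 0 -0.05 0 0; 0 0 -0.05 0 0; 0 0 0 0 0; 0 0 0 0 0")

```text
clock: 14.02
tcp_pos: [0.5542, -0.0355, 0.0633]
orientation: [-2.064, -2.364, 0.009]
contact_force: [-2.1, -6.1, -5.8]
grip_width: 0.0316
```

>>> carry_out(series="0 0.2 0 0 0; 0 0.1 0 0 0; 0 0 0 0 0; 0 0 0 0 0")

```text
clock: 14.52
tcp_pos: [0.5565, -0.0352, 0.0633]
orientation: [-2.064, -2.364, 0.01]
contact_force: [-4.8, -6.2, -3.8]
grip_width: 0.0312
```

>>> carry_out(series="0 0.15 0 0 0; 0 0.1 0 0 0; 0 0 0 0 0; 0 0 0 0 0")

```text
clock: 15.02
tcp_pos: [0.5584, -0.0349, 0.0633]
orientation: [-2.063, -2.363, 0.012]
contact_force: [-7.6, -7.1, -2.2]
grip_width: 0.0313
```

```bash
python3 - <<'E'
from h import *
P=pose(); print(P[0], Rn.from_matrix(P[1]).as_rotvec(), r.get_obs()["contact_force"],r.get_obs()["moment"])
w=eyes.grab_frame("wrist"); cv2.imwrite("pics/g_w.png",cv2.resize(w["color"][90:230,180:350],None,fx=4,fy=4,interpolation=2))
E
```

```text
[ 0.5584041  -0.03492525  0.06326211] [-2.06326079 -2.36306343  0.01213159] [-7.64758571 -7.05397468 -2.21115427] [-1.74442124  1.43503565  0.01954364]
```

View pics/g_w.png

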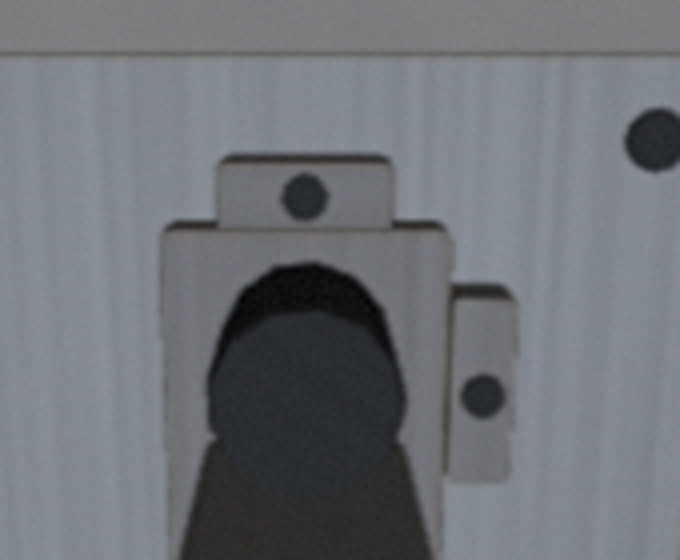

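>>> carry_out(series="0.05 0.15 0 0 0; 0 0 0 0 0; 0 0 0 0 0")

```text
clock: 15.45
tcp_pos: [0.5585, -0.0349, 0.0633]
orientation: [-2.063, -2.362, 0.017]
contact_force: [-9.5, -7.8, 3.2]
grip_width: 0.0314
```

>>> carry_out(series="-0.05 -0.1 0 0 0; 0 0 0 0 0; 0 0 0 0 0.5; 0 0 0 0 0.8; 0 0 0 0 1; 0 0 0 0 1; 0 0 0 0 1")

```text
clock: 16.32
tcp_pos: [0.5632, -0.033, 0.0649]
orientation: [2.065, 2.367, 0.0]
contact_force: [0.5, -0.5, 0.2]
grip_width: 0.085
```

```bash
python3 - <<'E'
from h import *
P=pose(); print(P[0], Rn.from_matrix(P[1]).as_rotvec(), r.get_obs()["contact_force"],r.get_obs()["moment"])
w=eyes.grab_frame("wrist"); cv2.imwrite("pics/h_w.png",cv2.resize(w["color"],None,fx=1.5,fy=1.5,interpolation=2))
E
```

```text
[ 0.56315396 -0.032971    0.06488307] [2.06520306e+00 2.36723050e+00 4.49710179e-04] [ 0.5051999  -0.54271992  0.1831489 ] [ 0.02638072 -0.02010422 -0.0452411 ]
```

View pics/h_w.png

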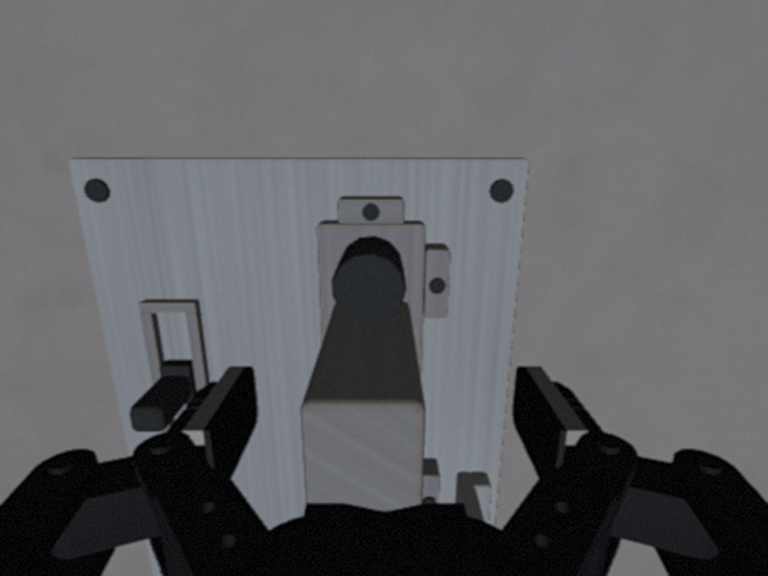

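>>> carry_out(series="0 0 -1 0 1; 0 0 -4 0 1; 0 0 -5 0 1; 0 0 -5 0 1; 0 0 -4 0 1; 3 0 0 0 1; 0 0 0 0 1; 0 0 0 0 1")

```text
clock: 17.38
tcp_pos: [0.5587, -0.0039, 0.2549]
orientation: [2.065, 2.367, -0.001]
contact_force: [-0.5, -0.1, -0.5]
grip_width: 0.0855
```

```bash
python3 - <<'E'
from edge import *
P=pose(); print(P[0], Rn.from_matrix(P[1]).as_rotvec(), r.get_obs()["contact_force"],r.get_obs()["moment"])
w=eyes.grab_frame("wrist"); cv2.imwrite("pics/i_w.png",cv2.resize(w["color"][60:300,130:390],None,fx=2.4,fy=2.4,interpolation=2))
np.savez("i.npz",p=P[0],R=P[1],img=w["color"],K=w["intrinsics"],T=w["T_tool_cam"])
img=w["color"]
TL=(-.095,.105,.012);TR=(.095,.105,.012)
q,m,n=refine(w,P,img,[(TL,TR),((-.095,-.1,.012),TL),(TR,(.095,-.03,.012))],[.5317,-.0706,.135,0]); print("fix",np.round(q,4),m,n)
s=X(q[:3],np.array((.03,0,.012)))
u,m,n=refine(w,P,img,[((-.022,-.08,.012),(-.022,.08,.012)),((-.022,.08,.012),(-.012,.08,.012)),((.012,.08,.012),(.022,.08,.012)),((.022,.00,.012),(.022,.035,.012))],[s[0],s[1],q[2],.012+q[3]],rad=3)
print("unit",np.round(u,4),m,n,"seat",np.round(s,4))
c,sn=np.cos(q[2]),np.sin(q[2]);d=u[:2]-s[:2];print("rel mm",1e3*np.array([c*d[0]+sn*d[1],-sn*d[0]+c*d[1]]),"dyaw",u[2]-q[2])
for n in("tower_top","roller_top","unit","seat"):
    a=spotter.mark_of(w,n);print(n,[(np.round(x["uv"],1),round(x["confidence"],2),np.round(atz(w,x["uv"],{"tower_top":.104,"roller_top":.113}.get(n,.012),P),4)) for x in a[:1]])
s=eyes.grab_frame("scene"); cv2.imwrite("pics/i_s.png",cv2.resize(s["color"][130:230,220:330],None,fx=6,fy=6,interpolation=2))
E
```

```text
[ 0.55873805 -0.00389938  0.25485129] [ 2.06514005e+00  2.36721269e+00 -9.75138864e-04] [-0.49528333 -0.09372482 -0.46990352] [ 0.009646   -0.0212988  -0.02408065]
fix [ 0.532  -0.0715  0.1394 -0.0067] 0.24898756078593923 67
unit [ 5.605e-01 -6.580e-02  1.355e-01  3.000e-04] 0.14258139152110222 100 seat [ 0.5617 -0.0673  0.012 ]
rel mm [-1.02437763  1.70490298] dyaw -0.0038349681050161843
tower_top [(array([249.7, 211.2]), 0.63, array([ 0.5564, -0.0393,  0.104 ]))]
roller_top [(array([249.8, 291.9]), 0.93, array([ 0.5684, -0.1301,  0.113 ]))]
unit [(array([252.5, 205.1]), 0.9, array([ 0.5617, -0.0656,  0.012 ]))]
seat []
```

View pics/i_w.png

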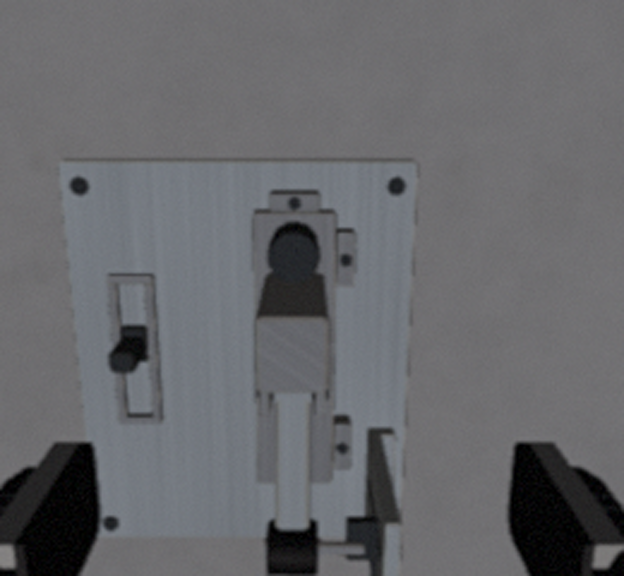

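View pics/i_s.png

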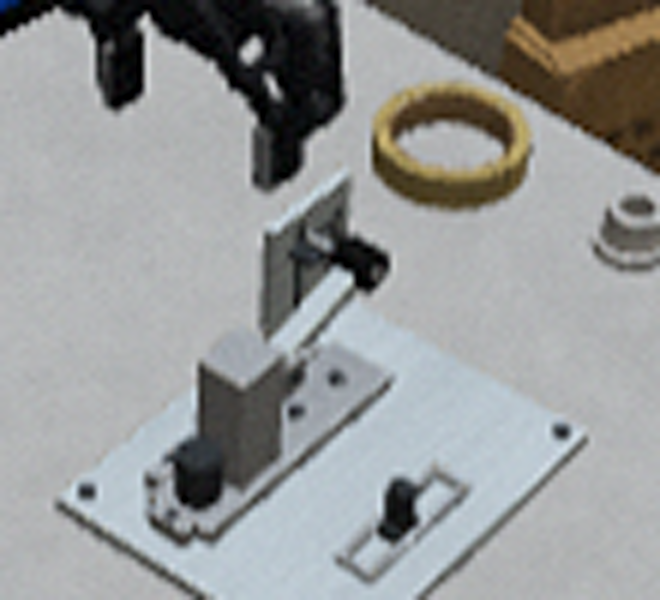

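```bash
python3 - <<'E'
import numpy as np,cv2
i=np.load("i.npz")["img"]
i=cv2.convertScaleAbs(i,alpha=2)
cv2.imwrite("pics/i_z.png",np.hstack([cv2.resize(i[135:185,225:285],None,fx=6,fy=6,interpolation=2),cv2.resize(i[225:275,235:295],None,fx=6,fy=6,interpolation=2)]))
E
```

```text
(no output)
```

View pics/i_z.png

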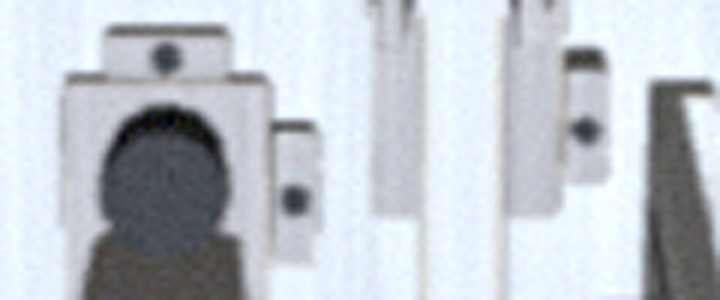

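>>> carry_out(series="-4 0 0 0 0; -5 -0.4 0 0 0; -3.3 -0.25 0 0 0; -1 0 0 0 0; 0 0 4 0 0; 0 0 4 0 0; 0 0 2 0 0; 0 0 0.9 0 0")

```text
clock: 18.68
tcp_pos: [0.5705, -0.1352, 0.1452]
orientation: [-2.063, -2.368, 0.0]
contact_force: [-0.2, -0.7, 0.4]
grip_width: -0.0
```

>>> carry_out(series="0 0 0 0 0; 0 0 0 0 0; 0 0 0 0 0")

```text
clock: 19.05
tcp_pos: [0.5712, -0.1361, 0.1469]
orientation: [2.064, 2.366, 0.001]
contact_force: [-0.1, -0.7, 0.5]
grip_width: -0.0001
```

```bash
python3 - <<'E'
from h import *
o=r.get_obs();print(o["tcp_pos"],o["orientation"],o["contact_force"],o["grip_width"])
s=eyes.grab_frame("scene"); cv2.imwrite("pics/j_s.png",cv2.resize(s["color"][120:220,220:330],None,fx=6,fy=6,interpolation=2))
print([r.get_obs()["contact_force"]])
w=eyes.grab_frame("wrist"); cv2.imwrite("pics/j_w.png",cv2.resize(w["color"],None,fx=1.5,fy=1.5,interpolation=2))
print([r.get_obs()["contact_force"]])
E
```

```text
[ 0.57121945 -0.13609839  0.14687194] [2.06443859e+00 2.36586057e+00 1.34036125e-03] [-0.10662902 -0.7264488   0.53494495] -0.00013570224940147828
[array([-0.1812238 ,  0.26878689, -0.61513284])]
[array([-0.06412768, -0.52197336, -0.20289423])]
```

View pics/j_s.png

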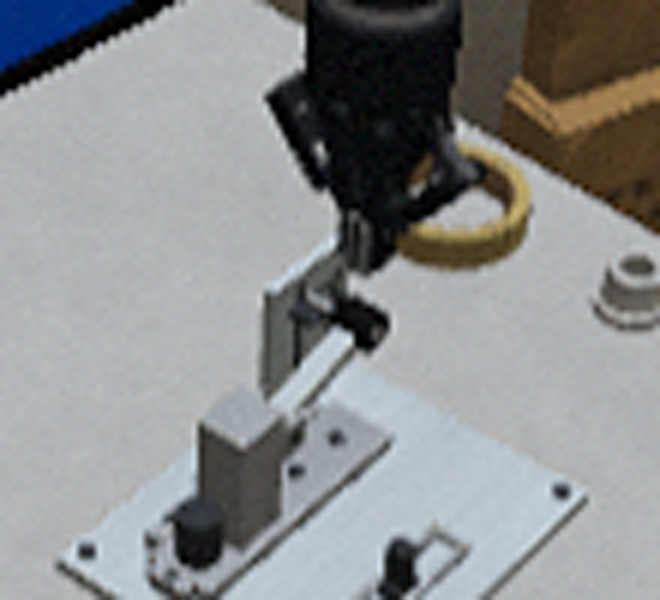

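View pics/j_w.png

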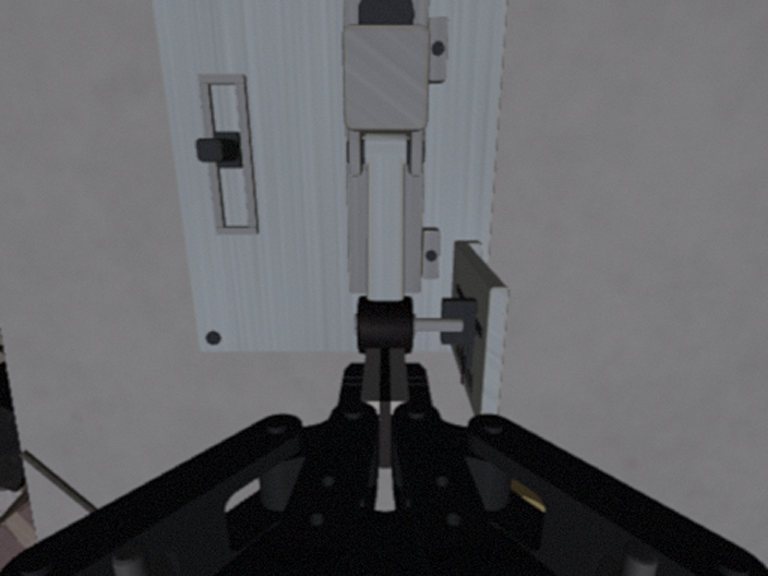

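>>> carry_out(series="0 0 1 0 0; 0 0 0.8 0 0; 0 0 0.4 0 0; 0 0 0.2 0 0; 0 0 0.2 0 0; 0 0 0.2 0 0; 0 0 0.2 0 0; 0 0 0 0 0")

```text
clock: 20.15
tcp_pos: [0.5708, -0.1376, 0.1164]
orientation: [2.066, 2.364, -0.002]
contact_force: [-2.3, -3.8, 6.1]
grip_width: -0.0001
```

>>> carry_out(series="-0.1 -0.1 0.2 0 0; -0.05 0 0.2 0 0; -0.05 0 0.2 0 0; 0 0 0 0 0; 0 0 0 0 0")

```text
clock: 20.78
tcp_pos: [0.5709, -0.1396, 0.111]
orientation: [2.065, 2.364, 0.0]
contact_force: [-1.3, -3.6, 6.1]
grip_width: -0.0002
```

```bash
cat > f.py <<'E'
from h import *
for i in range(4):
    o=r.get_obs();f=o["contact_force"]; print(round(o["clock"],2),np.round(o["tcp_pos"],4),np.round(f,1),round(float(np.linalg.norm(f)),1),np.round(o["moment"],2))
    if i<3: eyes.grab_frame("wrist")
E
python3 f.py
```

```text
20.77 [ 0.5709 -0.1396  0.111 ] [-1.3 -3.6  6.1] 7.3 [-0.75  0.19  0.01]
20.82 [ 0.5709 -0.1396  0.1109] [-0.2 -2.4  6.9] 7.3 [-0.76  0.23  0.03]
20.88 [ 0.5709 -0.1396  0.111 ] [-1.  -3.   6.8] 7.5 [-0.7   0.19 -0.01]
20.93 [ 0.5709 -0.1396  0.111 ] [-1.2 -4.1  6.5] 7.7 [-0.78  0.29 -0.  ]
```

>>> carry_out(series="-0.1 0 0.3 0 0; -0.1 0 0.3 0 0; -0.05 0 0.3 0 0; 0 0 0.3 0 0; 0 0 0.2 0 0; 0 0 0 0 0; 0 0 0 0 0")

```text
clock: 21.8
tcp_pos: [0.5714, -0.1428, 0.0973]
orientation: [2.065, 2.362, -0.001]
contact_force: [-2.0, -4.9, 10.0]
grip_width: -0.0003
```

```bash
python3 f.py
```

```text
21.8 [ 0.5714 -0.1428  0.0973] [-2.  -4.9 10. ] 11.3 [-1.02  0.46  0.04]
21.85 [ 0.5714 -0.1428  0.0973] [-1.3 -4.7 10.2] 11.3 [-1.03  0.37 -0.02]
21.9 [ 0.5714 -0.1428  0.0973] [-2.1 -5.2 10.7] 12.1 [-1.03  0.38 -0.  ]
21.95 [ 0.5714 -0.1428  0.0973] [-2.4 -4.3  9.7] 10.9 [-1.03  0.42 -0.01]
```

>>> carry_out(series="0.1 0 0.15 0 0; 0 0 0.1 0 0; 0 0 0 0 0; 0 0 0 0 0")

```text
clock: 22.45
tcp_pos: [0.5714, -0.143, 0.095]
orientation: [2.065, 2.361, -0.002]
contact_force: [-1.4, -8.3, 10.6]
grip_width: -0.0003
```

```bash
python3 f.py
```

```text
22.45 [ 0.5714 -0.143   0.095 ] [-1.4 -8.3 10.6] 13.5 [-1.54  0.3   0.02]
22.5 [ 0.5714 -0.143   0.095 ] [-1.9 -7.  10.2] 12.5 [-1.55  0.36  0.05]
22.55 [ 0.5714 -0.143   0.095 ] [-1.5 -7.1 11.2] 13.4 [-1.62  0.4   0.01]
22.6 [ 0.5714 -0.143   0.095 ] [-1.4 -6.6 10.5] 12.5 [-1.57  0.4  -0.05]
```

>>> carry_out(series="-0.1 0 0 0 0; -0.1 0 0 0 0; -0.08 0 0 0 0; 0 -0.05 0 0 0; 0 0 0 0 0")

```text
clock: 23.22
tcp_pos: [0.5714, -0.1432, 0.0949]
orientation: [2.064, 2.364, 0.002]
contact_force: [-1.5, -2.1, 9.8]
grip_width: -0.0001
```

```bash
python3 f.py
```

```text
23.23 [ 0.5714 -0.1432  0.0949] [-1.5 -2.1  9.8] 10.1 [-0.35  0.38 -0.03]
23.27 [ 0.5714 -0.1432  0.095 ] [-2.  -1.4 10.4] 10.7 [-0.41  0.31 -0.04]
23.32 [ 0.5714 -0.1432  0.0949] [-1.7 -1.8 10.5] 10.8 [-0.37  0.36 -0.  ]
23.38 [ 0.5714 -0.1432  0.0949] [-1.5 -2.1 10. ] 10.3 [-0.39  0.37  0.07]
```

>>> carry_out(series="-0.05 0 0.2 0 0; 0 0 0.2 0 0; 0 0 0.1 0 0; 0 0 0 0 0; 0 0 0 0 0")

```text
clock: 24.0
tcp_pos: [0.5715, -0.1436, 0.09]
orientation: [2.064, 2.364, 0.002]
contact_force: [-1.8, -1.3, 10.5]
grip_width: -0.0001
```

```bash
python3 f.py
```

```text
24.0 [ 0.5715 -0.1436  0.09  ] [-1.8 -1.3 10.5] 10.8 [-0.31  0.42  0.03]
24.05 [ 0.5715 -0.1436  0.09  ] [-2.5 -1.1 11.6] 11.9 [-0.25  0.42  0.  ]
24.1 [ 0.5715 -0.1436  0.09  ] [-1.1 -2.  10.6] 10.9 [-0.35  0.44  0.03]
24.15 [ 0.5715 -0.1436  0.09  ] [-1.4 -2.9 11.4] 11.8 [-0.3   0.41 -0.03]
```

>>> carry_out(series="0 0 0.15 0 0; 0 0 0.15 0 0; 0 0 0 0 0; 0 0 0 0 0; 0 0 0 0 0; 0 0 0 0 0; 0 0 0 0 0; 0 0 0 0 0")

```text
clock: 25.15
tcp_pos: [0.5715, -0.1437, 0.0871]
orientation: [2.064, 2.364, 0.002]
contact_force: [-2.2, -1.7, 10.9]
grip_width: -0.0005
```

```bash
python3 f.py; python3 - <<'E'
from h import *
s=eyes.grab_frame("scene"); cv2.imwrite("pics/k_s.png",cv2.resize(s["color"][120:220,220:330],None,fx=6,fy=6,interpolation=2))
E
```

```text
25.15 [ 0.5715 -0.1437  0.0871] [-2.2 -1.7 10.9] 11.2 [-0.37  0.51  0.03]
25.2 [ 0.5715 -0.1437  0.0871] [-1.5 -1.6 11.5] 11.7 [-0.34  0.5   0.02]
25.25 [ 0.5716 -0.1437  0.0871] [-3.1 -1.2 12.7] 13.1 [-0.35  0.46 -0.02]
25.3 [ 0.5715 -0.1437  0.0871] [-1.7 -1.7 12. ] 12.2 [-0.36  0.49  0.01]
```

View pics/k_s.png

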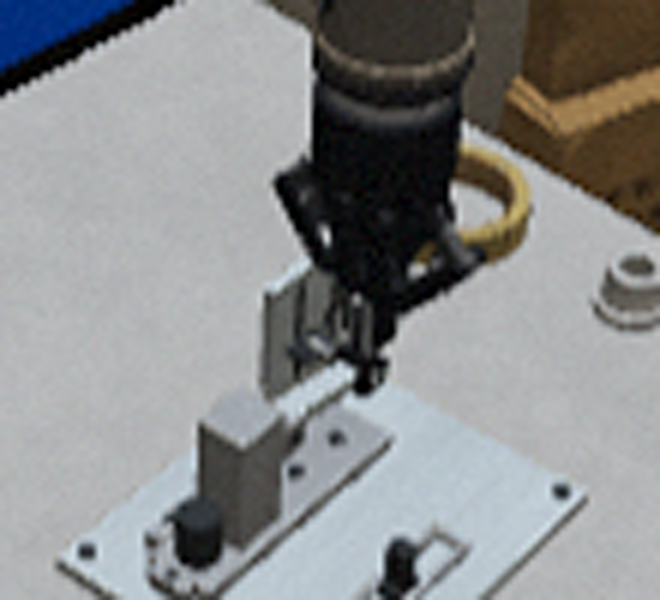

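>>> carry_out(series="0 0 0 0 0; 0 0 0 0 0; 0 0 0 0 0; 0 0 0 0 0; 0 0 0 0 0")

```text
clock: 25.98
tcp_pos: [0.5715, -0.1438, 0.0871]
orientation: [2.064, 2.364, 0.002]
contact_force: [-2.3, -2.2, 11.5]
grip_width: -0.0001
```

>>> carry_out(series="0.05 0 -0.5 0 0; 0.05 0 -0.5 0 0; 0.1 0 -0.5 0 0; 0.1 0 -0.5 0 0; 0.1 0 -0.5 0 0; 0.1 0 -0.5 0 0; 0.1 0 -0.5 0 0; 0 0 -0.5 0 0")

```text
clock: 26.98
tcp_pos: [0.5688, -0.1368, 0.1252]
orientation: [-2.064, -2.367, 0.001]
contact_force: [0.8, 0.1, -0.4]
grip_width: -0.0001
```

>>> carry_out(series="0 0 -2 0 0; 0 0 -4 0 0; 0 0 -5 0 0; 0 0 -3 0 0; 0 0 0 0 0; 0 0 0 0 0")

```text
clock: 27.72
tcp_pos: [0.5685, -0.1373, 0.265]
orientation: [-2.065, -2.366, 0.001]
contact_force: [-0.5, -0.5, -0.2]
grip_width: 0.0001
```

```bash
python3 - <<'E'
from h import *
P=pose(); print(P[0])
s=eyes.grab_frame("scene"); cv2.imwrite("pics/l_s.png",cv2.resize(s["color"][120:220,220:330],None,fx=6,fy=6,interpolation=2))
for n in("telltale_tip","long_line"):
    print(n,[(np.round(x["uv"],1),round(x["confidence"],2)) for x in spotter.mark_of(s,n)[:2]])
w=eyes.grab_frame("wrist"); cv2.imwrite("pics/l_w.png",cv2.resize(w["color"],None,fx=1.5,fy=1.5,interpolation=2))
E
```

```text
[ 0.56848819 -0.13727498  0.26499148]
telltale_tip [(array([274.8, 174.4]), 0.58)]
long_line [(array([272.5, 173.2]), 0.92), (array([277.6, 172.3]), 0.21)]
```

View pics/l_s.png

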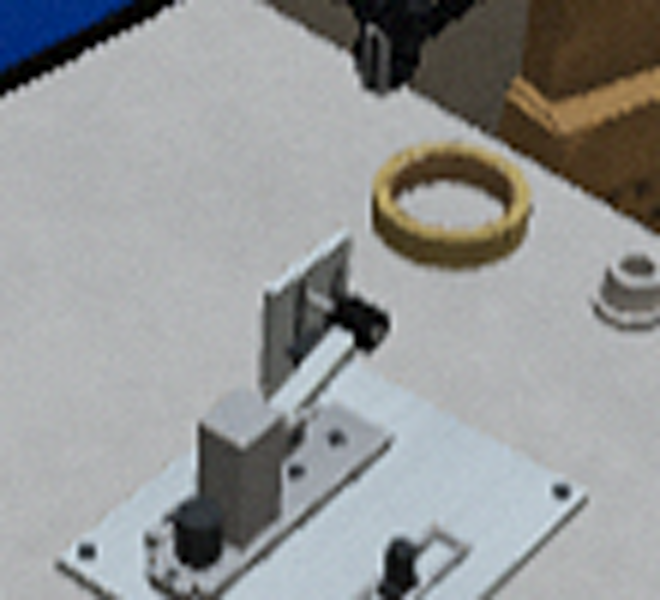

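View pics/l_w.png

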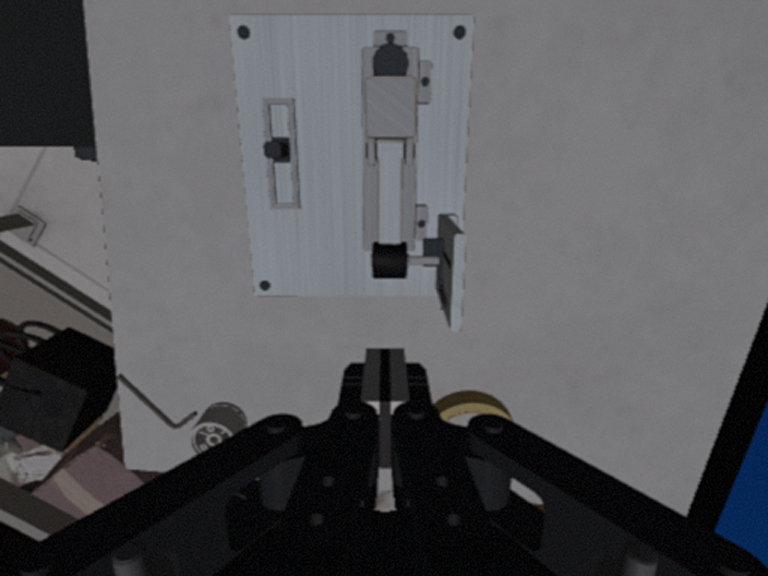

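>>> carry_out(series="-4 -2.5 0 0 0; -4 -2.5 0 0 0; -4 -2.5 0 0 0; 0 0 4 0 0; 0 0 4 0 0; 0 0 2.5 0 0; 0 0 0 0 0; 0 0 0 0 0")

```text
clock: 28.92
tcp_pos: [0.5118, -0.2661, 0.1611]
orientation: [2.065, 2.367, 0.001]
contact_force: [-0.2, 0.7, 0.5]
grip_width: 0.0001
```

```bash
python3 - <<'E'
from h import *
P=pose(); print(P[0])
w=eyes.grab_frame("wrist"); cv2.imwrite("pics/m_w.png",cv2.resize(w["color"],None,fx=1.5,fy=1.5,interpolation=2))
np.savez("m.npz",p=P[0],R=P[1],img=w["color"],K=w["intrinsics"],T=w["T_tool_cam"])
for n in("telltale_tip","long_line"):
    print(n,[(np.round(x["uv"],1),round(x["confidence"],2)) for x in spotter.mark_of(w,n)[:2]])
E
```

```text
[ 0.51175012 -0.26612426  0.16108774]
telltale_tip [(array([412.,  72.]), 0.59)]
long_line [(array([420. ,  84.1]), 0.82)]
```

View pics/m_w.png

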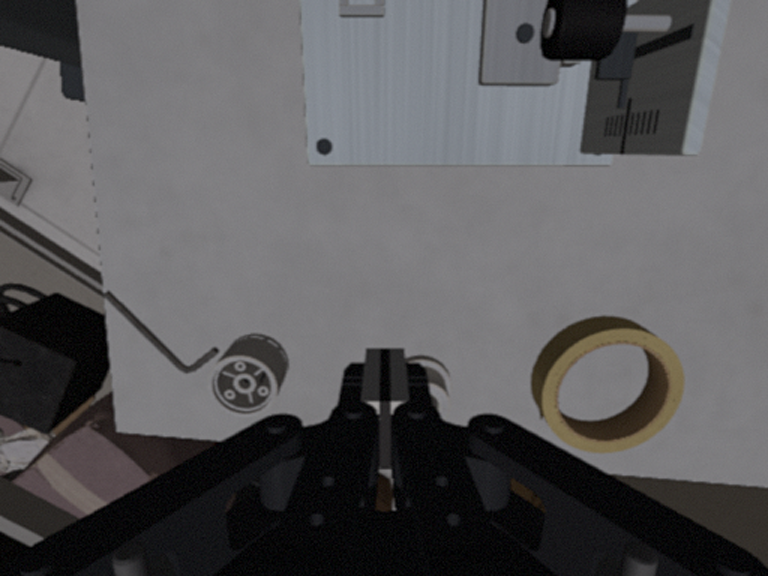

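Now the scale is visible: long line at about x=628, ticks from 606 to 658, pointer at about (622,95). I zoom in there.

```bash
python3 - <<'E'
import numpy as np,cv2
i=np.load("m.npz")["img"]
i=cv2.convertScaleAbs(i,alpha=2)
cv2.imwrite("pics/m_z.png",cv2.resize(i[5:110,375:485],None,fx=5.5,fy=5.5,interpolation=2))
E
```

```text
(no output)
```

View pics/m_z.png

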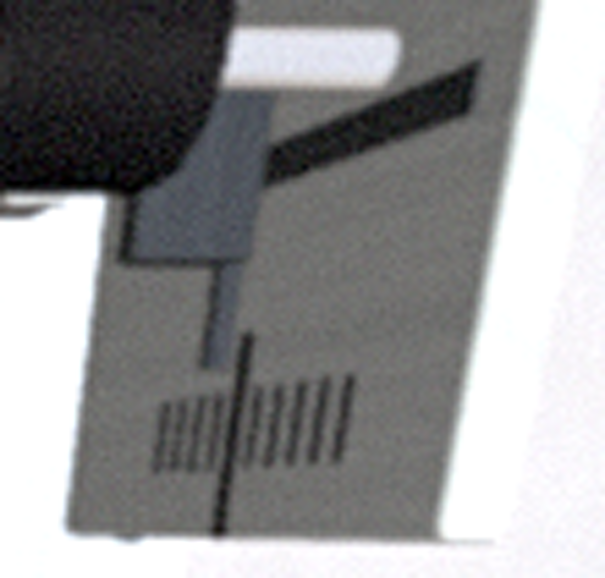

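```bash
python3 - <<'E'
from h import *
d=np.load("m.npz"); P=(d["p"],d["R"]); w={"intrinsics":d["K"],"T_tool_cam":d["T"]}
q=(.5319,-.0709,.136); c,s=np.cos(q[2]),np.sin(q[2]); Rf=np.array([[c,-s,0],[s,c,0],[0,0,1]]); of=np.array([q[0],q[1],0])
def onx(zuv,x):
    uv=(np.array(zuv)+.5)/5.5-.5+np.array([375,5])
    o,dd=ray(w,uv,P); o=Rf.T@(o-of); dd=Rf.T@dd
    return np.round(1e3*(o+dd*(x-o[0])/dd[0]),1)
for n,p in dict(line_top=(247,335),line_bot=(220,530),tick5=(170,403),tick1=(352,377),post_bot=(68,530),post_top=(440,535),post_topR=(540,0),blk_back=(252,262),blade_topend=(231,365),blade_low=(205,365),blade_lowside=(207,365)).items(): print(n,onx(p,.072))
for x in (.072,.071,.070,.069,.068): print(x,"blade hi edge",onx((231,365),x),"lo edge",onx((205,365),x))
print("blk front top corner x=56",onx((132,262),.056), "front bottom",onx((122,262),.056))
C=P[1]@w["T_tool_cam"][:3,3]+P[0];print("cam fix",Rf.T@(C-of))
E
```

```text
line_top [ 72.  -91.3  64.2]
line_bot [  72. -116.   65.]
tick5 [ 72.  -98.5  45.5]
tick1 [ 72.  -98.6  89.8]
post_bot [  72.  -116.2   16.4]
post_top [  72.  -116.3  111.5]
post_topR [ 72.  -65.3 111.1]
blk_back [ 72.  -82.3  62.7]
blade_topend [ 72.  -94.8  61.2]
blade_low [ 72.  -94.2  54.2]
blade_lowside [ 72.  -94.2  54.7]
0.072 blade hi edge [ 72.  -94.8  61.2] lo edge [ 72.  -94.2  54.2]
0.071 blade hi edge [ 71.  -94.9  63.2] lo edge [ 71.  -94.3  56.2]
0.07 blade hi edge [ 70.  -95.1  65.2] lo edge [ 70.  -94.5  58.2]
0.069 blade hi edge [ 69.  -95.3  67.1] lo edge [ 69.  -94.7  60.2]
0.068 blade hi edge [ 68.  -95.4  69.1] lo edge [ 68.  -94.9  62.3]
blk front top corner x=56 [ 56.  -82.4  63.2] front bottom [ 56.  -82.   60.2]
cam fix [-0.04694188 -0.11495047  0.29514162]
```

The long line is at z≈64.6 mm and the telltale's centre at about 59.8 mm. That is about 30 mm down, so below the line, which agrees with the 34 mm press. The tab goes to the right end (-y).

>>> carry_out(series="4.5 -0.3 -1 0 0; 4.5 -0.3 0 0 0; 4.5 -0.3 0 0 0; 4.5 -0.3 0 0 0; 4.3 -0.15 0 0 0; 0 0 1 0 0; 0 0 0 0 0; 0 0 0 0 0")

```text
clock: 30.08
tcp_pos: [0.4678, -0.0483, 0.1605]
orientation: [2.068, 2.365, -0.0]
contact_force: [1.0, -0.2, -0.3]
grip_width: 0.0002
```

```bash
python3 - <<'E'
from h import *
P=pose(); print(P[0])
q=(.5319,-.0709,.136); c,s=np.cos(q[2]),np.sin(q[2]); Rf=np.array([[c,-s,0],[s,c,0],[0,0,1]]); of=np.array([q[0],q[1],0])
print("tcp in fixture",Rf.T@(P[0]-of))
w=eyes.grab_frame("wrist"); cv2.imwrite("pics/n_w.png",cv2.resize(w["color"],None,fx=1.5,fy=1.5,interpolation=2))
for n in("verdict_knob",):
    for x in spotter.mark_of(w,n)[:2]: print(n,x["uv"],x["confidence"],Rf.T@(atz(w,x["uv"],.038,P)-of))
E
```

```text
[ 0.46784941 -0.04829002  0.16047461]
tcp in fixture [-0.06039368  0.03108526  0.16047461]
```

View pics/n_w.png

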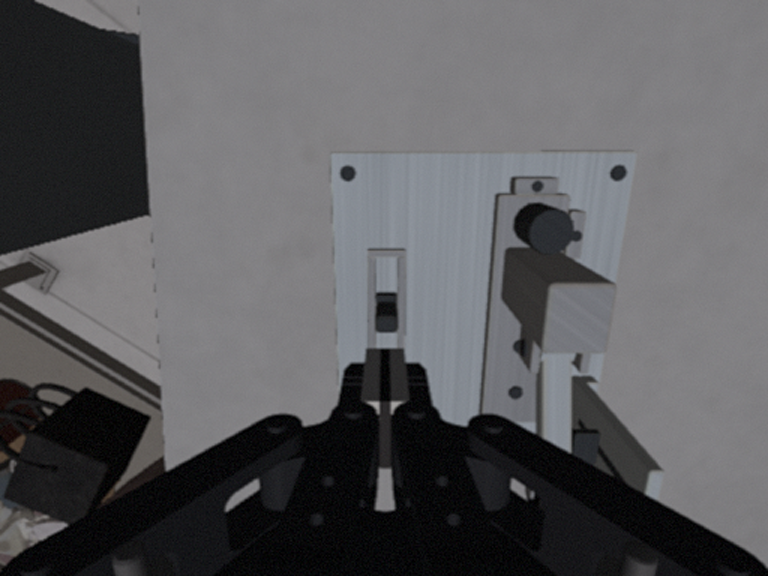

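```bash
python3 - <<'E'
from h import *
P=pose(); w=eyes.grab_frame("wrist")
q=(.5319,-.0709,.136); c,s=np.cos(q[2]),np.sin(q[2]); Rf=np.array([[c,-s,0],[s,c,0],[0,0,1]]); of=np.array([q[0],q[1],0])
for uv,z in (((386,321),.048),((386,302),.048),((376,294),.02),((398,294),.02)): print(uv,Rf.T@(atz(w,np.array(uv)/1.5,z,P)-of))
print("track ends",[Rf.T@(atz(w,np.array(uv)/1.5,.012,P)-of) for uv in ((387,250),)])
E
```

```text
(386, 321) [-0.05972243  0.00877245  0.048     ]
(386, 302) [-0.0597018   0.02084849  0.048     ]
(376, 294) [-0.06614285  0.01663275  0.02      ]
(398, 294) [-0.05171879  0.01658821  0.02      ]
track ends [array([-0.0588501 ,  0.04427994,  0.012     ])]
```

>>> carry_out(series="1.5 0 0 0 0; 0 0 4 0 0; 0 0 4 0 0; 0 0 3 0 0; 0 0 1 0 0; 0 0 0 0 0; 0 0 0 0 0")

```text
clock: 31.1
tcp_pos: [0.4664, -0.0319, 0.0414]
orientation: [2.064, 2.366, 0.002]
contact_force: [0.2, -0.3, 0.9]
grip_width: -0.0002
```

>>> carry_out(series="-0.8 0 0 0 0; -0.8 0 0 0 0; -0.8 0 0 0 0; -0.8 0 0 0 0; -0.8 0 0 0 0; 0 0 0 0 0; 0 0 0 0 0")

```text
clock: 31.98
tcp_pos: [0.4708, -0.0719, 0.0402]
orientation: [-2.066, -2.367, 0.0]
contact_force: [0.7, 0.5, 0.0]
grip_width: -0.0001
```

>>> carry_out(series="-0.5 0 0 0 0; -0.4 0 0 0 0; -0.3 0 0 0 0; 0 0 0 0 0; 0 0 0 0 0")

```text
clock: 32.6
tcp_pos: [0.4726, -0.0839, 0.0403]
orientation: [2.066, 2.367, -0.0]
contact_force: [-0.3, -0.4, 0.0]
grip_width: -0.0002
```

```bash
python3 - <<'E'
from h import *
w=eyes.grab_frame("wrist"); cv2.imwrite("pics/o_w.png",cv2.resize(w["color"],None,fx=1.5,fy=1.5,interpolation=2))
s=eyes.grab_frame("scene"); cv2.imwrite("pics/o_s.png",cv2.resize(s["color"][130:230,220:330],None,fx=6,fy=6,interpolation=2))
E
```

```text
(no output)
```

View pics/o_w.png

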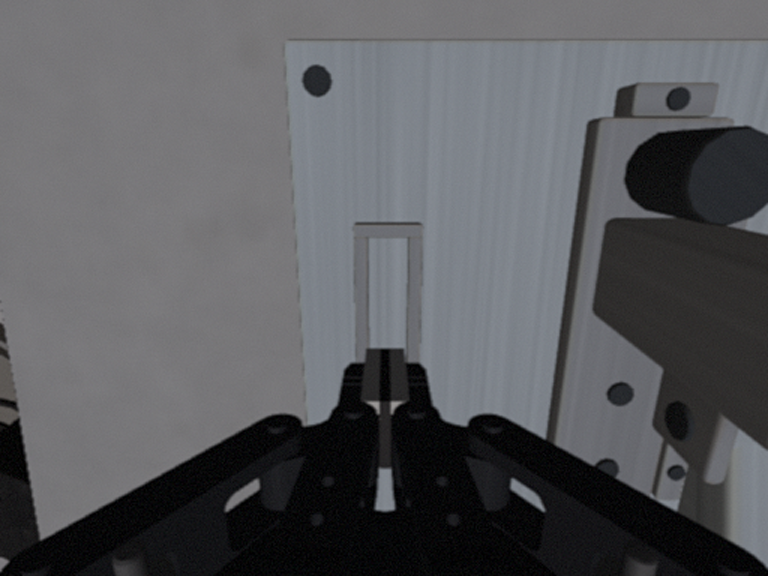

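View pics/o_s.png

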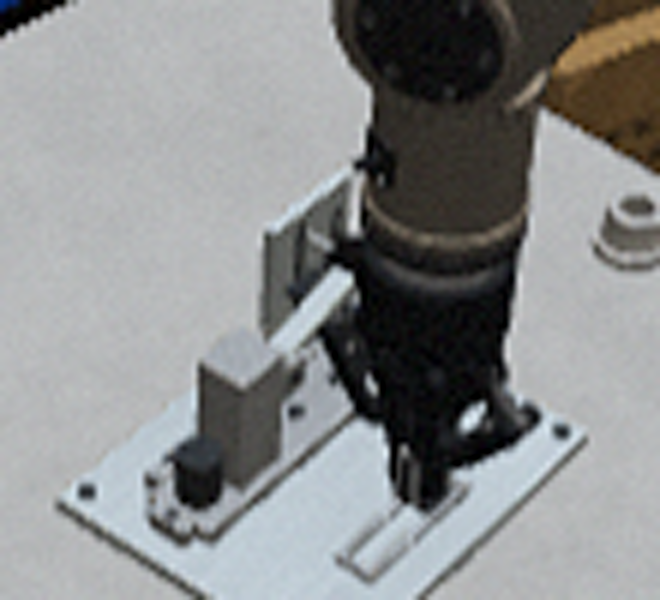

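>>> carry_out(series="-0.2 0 0 0 0; -0.2 0 0 0 0; 0 0 0 0 0; 0 0 0 0 0")

```text
clock: 33.2
tcp_pos: [0.4729, -0.0857, 0.0403]
orientation: [-2.063, -2.368, -0.002]
contact_force: [-1.1, 6.8, 2.5]
grip_width: -0.0003
```

>>> carry_out(series="-0.2 0 0 0 0; 0 0 0 0 0; 0 0 0 0 0")

```text
clock: 33.58
tcp_pos: [0.4729, -0.0859, 0.0404]
orientation: [-2.06, -2.368, -0.004]
contact_force: [-3.8, 12.0, 4.4]
grip_width: -0.0002
```

The tab is at its end stop: 12 N with no further motion. I back off, lift, and check.

>>> carry_out(series="0.6 0 0 0 0; 1 0 0 0 0; 0 0 -3 0 0; 0 0 -5 0 0; 0 0 -5 0 0; 0 0 -5 0 0; 0 0 0 0 0; 0 0 0 0 0")

```text
clock: 34.58
tcp_pos: [0.4707, -0.074, 0.2199]
orientation: [2.066, 2.367, -0.001]
contact_force: [-0.8, 0.1, -0.2]
grip_width: -0.0002
```

>>> carry_out(series="5 2 0 0 0; 4 2 0 0 0; 0 0 0 0 0; 0 0 0 0 0")

```text
clock: 35.08
tcp_pos: [0.4976, 0.0203, 0.2188]
orientation: [-2.064, -2.366, 0.003]
contact_force: [0.0, -0.3, -0.1]
grip_width: 0.0003
```

```bash
python3 - <<'E'
from edge import *
P=pose(); print(P[0],r.get_obs()["contact_force"])
w=eyes.grab_frame("wrist"); cv2.imwrite("pics/p_w.png",cv2.resize(w["color"],None,fx=1.5,fy=1.5,interpolation=2))
s=eyes.grab_frame("scene"); cv2.imwrite("pics/p_s.png",cv2.resize(s["color"][130:230,220:330],None,fx=6,fy=6,interpolation=2))
for n in("telltale_tip","long_line","verdict_knob"): print(n,[(np.round(x["uv"],1),round(x["confidence"],2)) for x in spotter.mark_of(s,n)[:2]])
E
```

```text
[0.49763136 0.02033537 0.21882318] [ 0.0493806  -0.28105603 -0.1065448 ]
telltale_tip [(array([276.5, 175.4]), 0.56), (array([276.1, 170.4]), 0.42)]
long_line [(array([277.5, 173.1]), 0.74)]
verdict_knob [(array([295.1, 204.9]), 0.55), (array([177.8, 224.8]), 0.17)]
```

View pics/p_w.png

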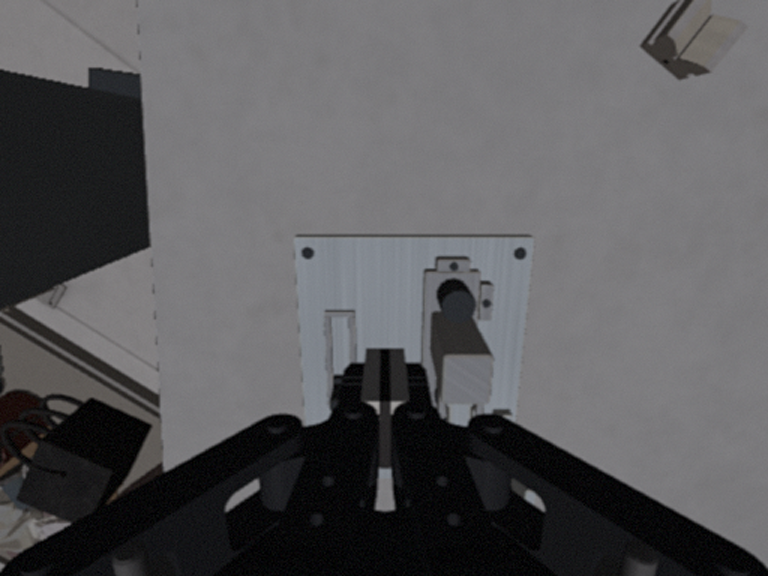

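View pics/p_s.png

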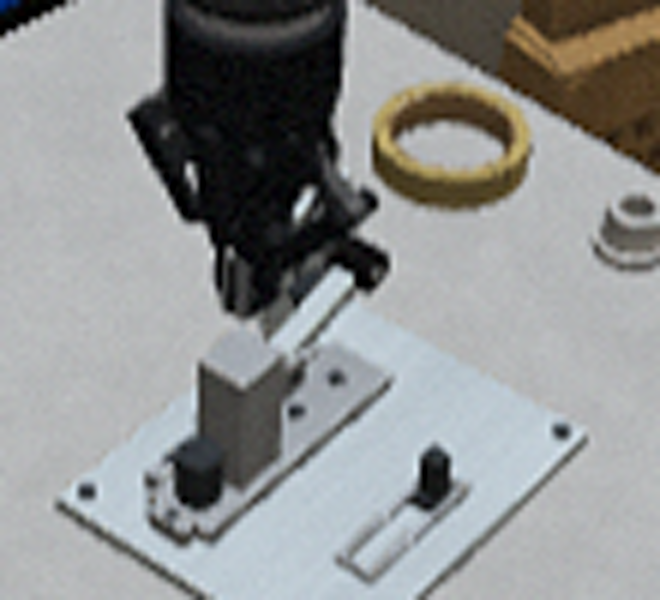

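>>> carry_out(series="0 0 -3.6 0 0; -1.6 2.8 0 0 0; -1.6 2.8 0 0 0; 0 0 0 0 0; 0 0 0 0 0")

```text
clock: 35.95
tcp_pos: [0.5577, -0.0032, 0.256]
orientation: [-2.065, -2.366, 0.001]
contact_force: [-0.0, 0.6, 0.2]
grip_width: -0.0002
```

```bash
python3 - <<'E'
from edge import *
P=pose(); print(P[0],r.get_obs()["contact_force"])
w=eyes.grab_frame("wrist"); img=w["color"]
i=cv2.convertScaleAbs(img,alpha=2)
cv2.imwrite("pics/q_z.png",cv2.resize(i[110:290,150:320],None,fx=3.3,fy=3.3,interpolation=2))
TL=(-.095,.105,.012);TR=(.095,.105,.012)
q,m,n=refine(w,P,img,[(TL,TR),((-.095,-.1,.012),TL),(TR,(.095,-.03,.012))],[.5317,-.0706,.135,0]); print("fix",np.round(q,4),m,n)
s=X(q[:3],np.array((.03,0,.012)))
u,m,n=refine(w,P,img,[((-.022,-.08,.012),(-.022,.08,.012)),((-.022,.08,.012),(-.012,.08,.012)),((.012,.08,.012),(.022,.08,.012)),((.022,.00,.012),(.022,.035,.012))],[s[0],s[1],q[2],.012+q[3]],rad=3)
c,sn=np.cos(q[2]),np.sin(q[2]);d=u[:2]-s[:2];print("rel mm",1e3*np.array([c*d[0]+sn*d[1],-sn*d[0]+c*d[1]]),"dyaw",u[2]-q[2])
E
```

```text
[ 0.5576709  -0.00320731  0.25601878] [-0.0384935   0.60675523  0.24047179]
fix [ 0.5315 -0.0706  0.134  -0.006 ] 0.23440477569860588 65
rel mm [0.13735856 1.23443751] dyaw 0.008206070790797049
```

View pics/q_z.png

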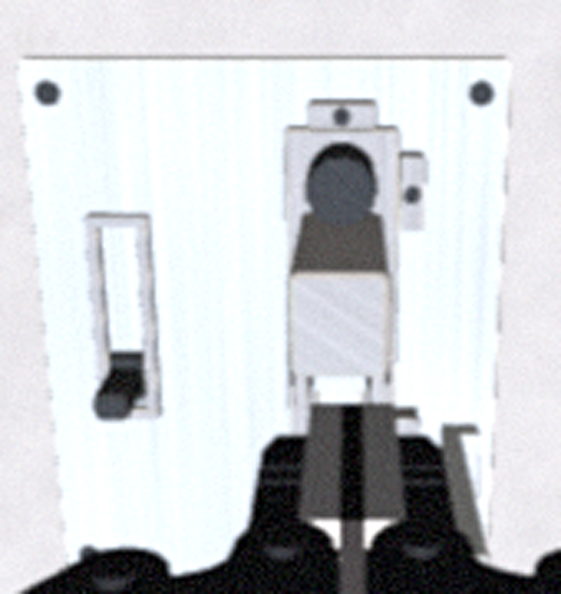

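The unit still sits against the end stop and pads, and the tab is at the right end. The arm is clear, so I hand in.

```bash
python3 - <<'E'
from bench import r
print(r.hand_in())
E
```

```text
the job is handed in; nothing more can be done
None
```

I seated the unit, pressed the roller at about 12 N, read the telltale as below the long line, and pushed the verdict tab to the right end. The job was handed in at about 36 s of the 72 s, and it reports no verdict.

- **Seating:** The first push toward the rail jammed because the tool was pressing down too hard, so I eased the load and pushed again. After release, the picture showed the foot against both rail pads and the end stop. The last edge fit put the unit 0.1 mm (x) and 1.2 mm (y) from the seat and 0.008 rad off. That is inside the limits, but the fit is only good to 1–2 mm.
- **Pressing:** I held the roller for well over a second at about 12 N, with readings between about 11 and 13 N. For a short while before that, friction added up to 8 N of sideways force. The total never read above about 13.5 N.
- **Reading:** The telltale's centre came out about 5 mm below the long line, roughly 30 mm down. The roughly 34 mm press stroke less the pin gap gives about the same. The camera network's points also put it below the line, though one weaker second guess in the last picture put it above.
- **Verdict tab:** The tab stopped against the right end with 12 N on it and no further travel. The last pictures show it there, with the sprung arm back up.
- **Bystanders:** I did not touch the V-block or the two turned parts, but I did not measure their positions again at the end.

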